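# Dry lay-out of a gate crest against its clamped rail

## Robot

A 7-joint arm with a two-finger parallel gripper is mounted at the origin on the work surface. World frame = base frame: x ahead of the robot, y to its left, z up, the work surface at z = 0. Lengths are in m, angles in rad, forces in N, time in s.
With the tool pointing down it reaches from about 0.4 to 0.9 m from the base axis. Payload 5.5 kg.
Tool frame: the origin (TCP) lies midway between the tips of the shut fingers; the grasp point (between the pads) lies 19 mm behind it; z points along the fingers, y is the direction in which the jaws open and shut (so a half turn about z gives the same grasp; the last joint's range is limited). The gripper opens to 85 mm and grips with 20 to 120 N. Pads are 22 mm wide; open, the fingers measure 114 mm over their backs; the gripper's body (76 mm by 85 mm) begins 54 mm behind the grasp point. The pads swing forward as they close: fully open they stand 13 mm farther back than shut.
Start: joints at [-0.859, 0.501, -0.427, 1.55, 0.221, 1.138, -0.21], TCP at [0.282, 0.586, 0.231] pointing down, gripper open.
Joint ranges: [-2.88, 2.88], [-0.31, 2.03], [-1.54, 1.56], [0.2, 2.42], [-1.41, 4.55], [0.19, 2.02], [-2.57, 2.57]. Speed limits (rad/s): [2.57, 2.57, 3.14, 3.14, 3.14, 3.14, 3.14].

## Interface

Orientations are given as a rotation vector (axis times angle).
In Python, from bench import ctrl gives the robot as it stands.
- The arm moves only by the tool carry_out, never from a script. Its argument "steps" is a list of rows, each a list of 6 numbers: the shift along the world's x, y, z in cm, then the turn, a rotation vector about the world's x, y, z in degrees. In form: [[x, y, z, ax, ay, az], ...]. A call has 1 to 5 rows; each row shifts and turns the commanded pose from where the row before left it; what a row does not reach is not made up. A row lasts 1/12 s, in which the tool goes at most 41.7 mm and 7.16 degrees, less where a joint would pass 70% of its speed; a pose out of reach is approached as far as the arm can. A call with a gripper value outside its range is refused whole. "fingers" is the finger opening in cm, from 0 to 8.54, set as the call begins (left out, the last holds). The fingers move at their own pace and stop on an object; "force" is the grip in N (left out, the last holds). Time passes only in rows, so rows that do not move let the fingers close. It gives the time, the measured TCP pose, the force and the opening at its end, in the units of the state.
- ctrl.state(): the state, without advancing time (a new reading comes with each control period).
- ctrl.grab_frame(name): name is "scene" or "top" or "wrist"; returns the picture (480x640x3 uint8, red, green, blue); there is no depth.
- ctrl.camera_model(name): a dict with "fx", "fy", "cx", "cy" (pixels), "D" ([k1, k2, p1, p2, k3] as OpenCV has them; the pictures are not rectified), "extrinsics" (4x4, takes a point from camera to world coordinates). Camera axes: x right, y up, looking along -z (the intrinsics and any distortion apply to the point x, -y, -z); pixel columns grow to the right and rows downward; lengths in m; the calibration is good to about 2 mm. A picture is of the moment at which its call begins: read the wrist's pose just before it. camera_model takes no time and is no camera call; for the wrist camera it gives the pose at the moment of the call.
- ctrl.close_job(): hands the job in, once; it reports no verdict.
The state is a dict: "time_s": time; "joint_positions": joint angles; "qd": joint speeds; "joint_torque": joint torques, N m; "tcp_pos": TCP position; "tcp_rot": TCP orientation; "wrist_force": force on the tool from outside, world axes, zero at the start; "ft_torque": the same for the moment, N m; "grip_width": finger opening in m.
Only numpy, scipy, OpenCV 4.12 (cv2) and the standard library are available. Lean on these libraries where they do the work, as an engineer would, in place of code of your own. Each camera call takes 0.05 s, during which the arm holds its last target.

## Task

Lay out the steel gate crest dry, face up on the bench, along the far edge of the clamped rail (the side away from the robot), with every joint closed up to within a centimetre: the rosette against the rail at its middle chalk mark, the domed boss centred on top of the rosette's raised seat, and the spear finial straight behind the rosette, foot to the rosette and point square away from the rail. Lay one C-scroll on each side of the rosette, square to the rail, its straight back in line with the outer chalk mark, its open side towards the rosette and its LARGE curl against the rail (only one of the two scrolls fits each side this way). Leave the tin of rivets, hammer, oak block and steel dolly where they lie, and let go of everything at the end.

Things in the scene. Friction and masses are not known exactly. Their poses are not given: they have to be found in the camera images.
- rail: Fixed dark steel bar 320 long, 25 wide, 20 high (mm). Origin: middle of its underside. y along the bar, to the robot's left; x across it, away from the robot: its far edge is at x +12.5. White chalk marks on it at y 0 (middle), +85 (left outer) and -85 (right outer). Strap clamps at y +-140, 26 wide, on the near side only (x -75 to +12), 48 high.
- rosette_mid (a point): Loose steel rosette: eight petals, diameter 64, 8 thick, with a round raised seat, diameter 30, whose flat top is 26 above the underside; 220 g. The point is on its axis, 13 above its underside, z up. Its turn does not matter. Grip the seat with the fingertips above the petals (9 to 26 mm up), or grip across the petals.
- boss_mid (a point): Loose steel boss: round skirt, diameter 34, 13 high, with a low dome and a tiny knob, 28 high in all, flat underneath; 140 g. The point is on its axis, 13.5 above its underside, z up. On the rosette's seat the point is 39.5 above the bench.
- scroll_a_mid (a point): Loose C-scroll for the LEFT: bar 7 thick, 14 high; 170 g. The point: middle of the straight back (grip across the 7), 7 above the underside. x along the back: large curl (43 across) at -x, reaching 58.5; small (25) at +x, reaching 50.5; both on the -y side, to y -38, 50 mm free between them. Seen with the large curl towards you, the back is left and it opens right. In place, x is along the rail's x.
- scroll_b_mid (a point): Loose C-scroll for the RIGHT, mirror image of scroll_a, same sizes: the point is the middle of the straight back, 7 above the underside; x along the back, large curl at -x (reaches 58.5), small at +x, but both on the +y side. Seen with the large curl towards you, the back is right and it opens left. In place, x is along the rail's x.
- finial_mid (a point): Loose flat-backed steel spear finial, 110 long, 190 g: shank 18 wide, 16 high, foot 26 wide, leaf 32 wide. x from foot to tip. The point is on the shank, 8 above the underside (grip here, across the 18; 35 mm of shank free): the foot ends 35 behind it, the tip is 75 ahead. In place, x is along the rail's x.
- rivet_tin: Bystander: loose round tin of rivets, diameter 68, 32 high, among the pieces. Origin: centre of its underside. Leave alone.
- hammer: Bystander: loose hammer, 315 long, 31 high, lying beyond the lay-out. Origin under the handle; handle end at x -200, head at x +100, 112 across along y. Leave alone.
- sinking_block: Bystander: loose oak block 75 x 75 x 45 high with a round hollow in its top. Origin: centre of its underside. Leave alone.
- dolly: Bystander: loose dark steel hand dolly, a rounded block 72 x 50 x 34 high. Origin: centre of its underside. Leave alone.
Things that resemble listed ones, but are neither listed nor needed, are in the scene too. What is shaped like the part that bears scroll_a_mid but green or pink is not meant.

How it is judged:
At the end, for the whole second after the job is handed in: Flat and at rest: rosette, scroll_a (left), scroll_b (right) beyond the rail and finial beyond the rosette, gaps under 13 mm, within 12 mm of their marks' lines and 0.2 rad of square, large curls at the rail, finial pointing away; boss upright on the seat within 8 mm of its centre (x of rosette_mid in the frame of rail between 0.041 and 0.0575 m and y of rosette_mid in the frame of rail between -0.012 and 0.012 m and angle between each of rosette_mid, boss_mid, scroll_a_mid, scroll_b_mid, finial_mid's own z axis and vertical below 0.12 rad and height (world z) of rosette_mid below 0.018 m and horizontal distance between boss_mid and rosette_mid below 0.008 m and height (world z) of boss_mid between 0.035 and 0.045 m and x of scroll_a_mid in the frame of rail between 0.067 and 0.084 m and y of scroll_a_mid in the frame of rail between 0.073 and 0.097 m and angle between the x axis of each of scroll_a_mid, scroll_b_mid, finial_mid and the x axis of rail, either way round below 0.2 rad and x of rail in the frame of scroll_a_mid below 0 m and height (world z) of each of scroll_a_mid, scroll_b_mid below 0.012 m and x of scroll_b_mid in the frame of rail between 0.067 and 0.084 m and y of scroll_b_mid in the frame of rail between -0.097 and -0.073 m and x of rail in the frame of scroll_b_mid below 0 m and horizontal distance between finial_mid and rosette_mid between 0.063 and 0.08 m and y of finial_mid in the frame of rail between -0.012 and 0.012 m and x of finial_mid in the frame of rail above 0.09 m and x of rail in the frame of finial_mid below 0 m and height (world z) of finial_mid below 0.013 m and linear speed of each of rosette, boss, scroll_a, scroll_b, finial below 0.02 m/s and angular speed of each of rosette, boss, scroll_a, scroll_b, finial below 0.2 rad/s); the robot touches nothing.
It fails at once if the tin of rivets is shoved out of its place (more than 25 mm) (distance of rivet_tin from where it was at the start of the episode above 0.025 m).
It fails at once if the hammer is shoved out of its place (more than 25 mm) (distance of hammer from where it was at the start of the episode above 0.025 m).
It fails at once if the oak sinking block is shoved out of its place (more than 25 mm) (distance of sinking_block from where it was at the start of the episode above 0.025 m).
It fails at once if the steel dolly is shoved out of its place (more than 25 mm) (distance of dolly from where it was at the start of the episode above 0.025 m).
It also fails if it takes over 138 s, if anything falls off the work surface, if the arm or the gripper's body presses on something with over 40 N, if the wrist force passes 120 N, or if a joint passes its speed limit or range.

## Working session

There is one attempt and no reset: what is moved stays moved. The work goes in short steps, Python scripts to look and compute and a tool call to move; the robot and the scene stay as the last step left them, time stands still between calls to the robot, and variables do not carry over. Pictures are saved under pics/ and viewed, and the job is handed in when it is done.

Besides the shell and the picture viewer there is one more tool, called after "Request:" as name(argument=value, ...), one argument or row to a line, values as JSON. carry_out: Moves the arm, as the interface text tells. Its arguments: {"type":"object","properties":{"steps":{"type":"array","items":{"type":"array","items":{"type":"number"}}},"fingers":{"type":"number"},"force":{"type":"number"}},"required":["steps"]}

```bash
ls; mkdir -p pics
python3 - <<'E'
from bench import ctrl
import cv2
print(ctrl.state())
for n in ["scene","top","wrist"]:
    m=ctrl.camera_model(n); print(n,m)
    cv2.imwrite(f"pics/{n}0.png",ctrl.grab_frame(n)[:,:,::-1])
E
```

```text
pics
{'time_s': 0.0, 'joint_positions': array([-0.85881725,  0.50185389, -0.4267515 ,  1.55146338,  0.22079728,
        1.13828379, -0.21030475]), 'qd': array([-0.00170894, -0.00082578,  0.00057058,  0.00071908, -0.00196082,
        0.00065055, -0.00216843]), 'joint_torque': array([-3.20995596e-04, -5.69510972e+01, -5.81611589e+00, -2.80934626e+01,
        1.06423182e-02,  1.18192029e-02, -1.09029457e-05]), 'tcp_pos': array([0.28177053, 0.58497864, 0.23024647]), 'tcp_rot': array([-6.98905222e-01, -3.06236271e+00,  2.97575659e-03]), 'wrist_force': array([-0.38859196,  0.60704761,  0.4801032 ]), 'ft_torque': array([-0.03150032,  0.0263953 ,  0.0364991 ]), 'grip_width': 0.08556508137402363}
scene {'fx': 599.7175194112217, 'fy': 599.7175194112217, 'cx': 321.15834494105616, 'cy': 237.12390437333266, 'D': array([-0.06744637,  0.        ,  0.        ,  0.        ,  0.        ]), 'extrinsics': array([[-0.83757475, -0.31039569,  0.44958097,  1.11527141],
       [ 0.54628836, -0.48507267,  0.68284224,  0.88913642],
       [ 0.00612815,  0.81753228,  0.57585017,  0.80693051],
       [ 0.       
[... 335 characters left out ...]
    [-9.99702831e-01, -2.40949383e-02,  3.69918235e-03,
        -8.24075336e-03],
       [-6.37617961e-04,  1.77541130e-01,  9.84113175e-01,
         1.06149832e+00],
       [ 0.00000000e+00,  0.00000000e+00,  0.00000000e+00,
         1.00000000e+00]])}
wrist {'fx': 354.2282998875487, 'fy': 354.2282998875487, 'cx': 316.3579145905801, 'cy': 239.93474880207037, 'D': array([-0.01829127,  0.        ,  0.        ,  0.        ,  0.        ]), 'extrinsics': array([[ 0.43353136, -0.8640135 , -0.25599068,  0.21656284],
       [ 0.90113592,  0.41499328,  0.12543772,  0.61789518],
       [-0.00214547, -0.28506358,  0.95850621,  0.37358154],
       [ 0.        ,  0.        ,  0.        ,  1.        ]])}
```

View pics/top0.png

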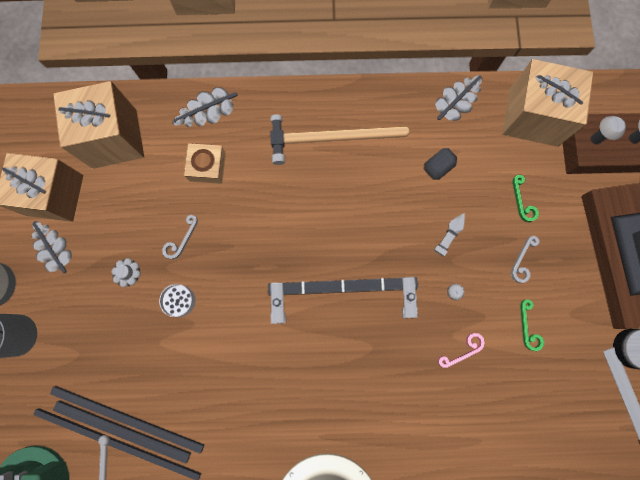

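View pics/scene0.png

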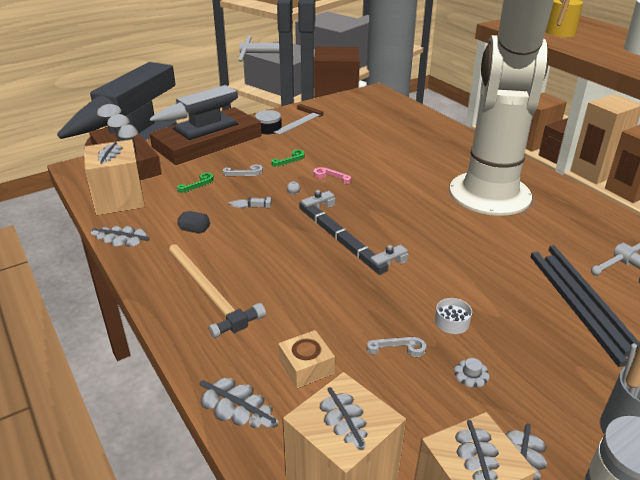

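View pics/wrist0.png

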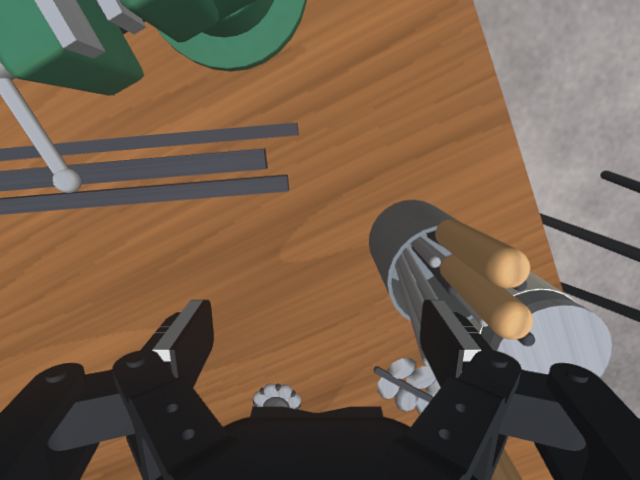

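```bash
cat > h.py <<'E'
import numpy as np, cv2
from bench import ctrl
from scipy.spatial.transform import Rotation as R
def px2w(name,px,z,model=None):
    m=model or ctrl.camera_model(name)
    K=np.array([[m['fx'],0,m['cx']],[0,m['fy'],m['cy']],[0,0,1]])
    p=cv2.undistortPoints(np.array(px,float).reshape(-1,1,2),K,np.array(m['D'])).reshape(-1,2)
    d=np.c_[p[:,0],-p[:,1],-np.ones(len(p))]
    E=m['extrinsics']; d=d@E[:3,:3].T; o=E[:3,3]
    return o+d*((z-o[2])/d[:,2])[:,None]
def w2px(name,P,model=None):
    m=model or ctrl.camera_model(name)
    K=np.array([[m['fx'],0,m['cx']],[0,m['fy'],m['cy']],[0,0,1]])
    E=m['extrinsics']; c=(np.array(P,float).reshape(-1,3)-E[:3,3])@E[:3,:3]
    c=c*[1,-1,-1]
    return cv2.projectPoints(c,np.zeros(3),np.zeros(3),K,np.array(m['D']))[0].reshape(-1,2)
E
python3 - <<'E'
import cv2,numpy as np
im=cv2.imread('pics/top0.png')
def crop(x,y,w=110,h=150): return im[y:y+h,x:x+w]
a=cv2.resize(im[200:330,100:215],None,fx=5,fy=5,interpolation=cv2.INTER_CUBIC)
b=cv2.resize(im[195:325,425:550],None,fx=5,fy=5,interpolation=cv2.INTER_CUBIC)
c=cv2.resize(im[260:340,255:435],None,fx=4,fy=4,interpolation=cv2.INTER_CUBIC)
cv2.imwrite('pics/cA.png',a[:600]);cv2.imwrite('pics/cB.png',b[:600]);cv2.imwrite('pics/cC.png',c)
E
```

```text
(no output)
```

View pics/cA.png

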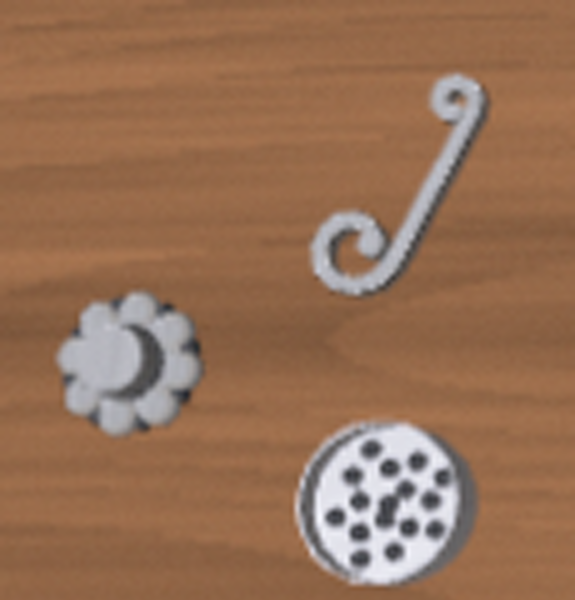

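View pics/cB.png

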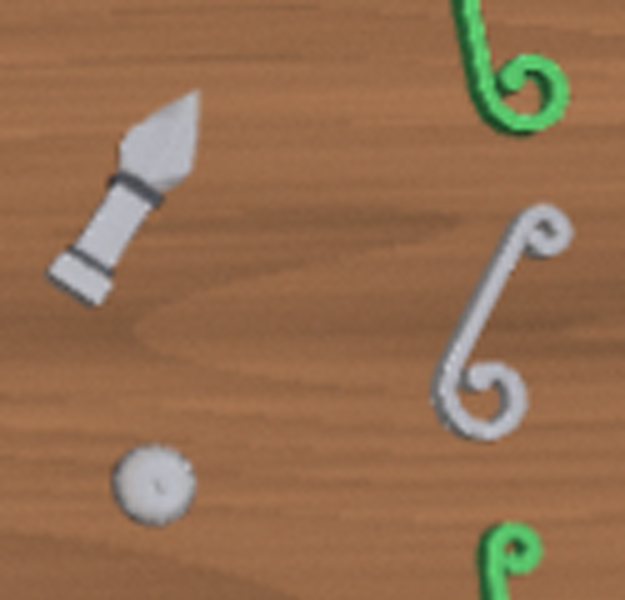

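View pics/cC.png

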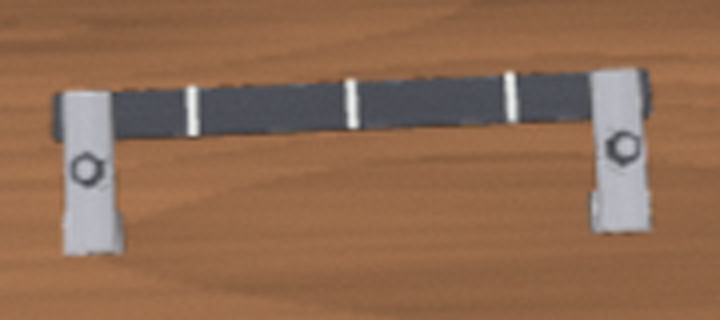

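Run:
```python
from h import *
im=cv2.imread('pics/top0.png')
hsv=cv2.cvtColor(im,cv2.COLOR_BGR2HSV)
# chalk
m=((im.min(2)>190)).astype(np.uint8)
sub=np.zeros_like(m); sub[265:310,285:400]=m[265:310,285:400]
n,l,s,c=cv2.connectedComponentsWithStats(sub)
w=im.min(2).astype(float)
ch=[]
for i in range(1,n):
    if s[i,4]>8: print('chalk',s[i],c[i],px2w('top',c[i],.0205)); ch.append(px2w('top',c[i],.0205)[0])
m=((hsv[:,:,1]<70)&(hsv[:,:,2]>90)).astype(np.uint8)
n,l,s,c=cv2.connectedComponentsWithStats(m)
for i in range(1,n):
    x,y=c[i]
    if 60<s[i,4]<1500 and 100<x<560 and 90<y<370:
        ys,xs=np.where(l==i); r=cv2.minAreaRect(np.c_[xs,ys].astype(np.float32))
        print(s[i],c[i].round(1),px2w('top',c[i],.01)[0].round(4),[np.round(q,1) for q in r])
```

```text
chalk [381 278   3  12  21] [382.33333333 284.04761905] [[ 0.44841744 -0.12971962  0.0205    ]]
chalk [342 280   2  12  22] [342.5 285.5] [[ 0.44742766 -0.04482245  0.0205    ]]
chalk [302 282   2  12  23] [302.52173913 287.26086957] [[0.44576133 0.04028487 0.0205    ]]
[435  75  44  38 530] [452.5  93.4] [ 0.8862 -0.3137  0.01  ] [array([454.5,  89. ]), array([14.8, 53. ]), np.float64(45.0)]
[444  76  38  45 526] [464.1 102.3] [ 0.8636 -0.339   0.01  ] [array([467.5, 101.1]), array([15.7, 53.8]), np.float64(42.7)]
[535  76  41  32 393] [555.9  93.8] [ 0.8805 -0.5552  0.01  ] [array([552.6,  93.2]), array([47.1, 13.5]), np.float64(32.0)]
[175  87  53  33 536] [202.8 100.3] [0.8832 0.2646 0.01  ] [array([198.7, 100.5]), array([14.4, 58.5]), np.float64(65.8)]
[194  99  39  27 541] [213.5 112.6] [0.8523 0.2392 0.01  ] [array([214.1, 113.5]), array([17.1, 42. ]), np.float64(65.2)]
[270 114  12   8  65] [275.5 117.3] [0.8368 0.0966 0.01  ] [array([275.4, 117.3]), array([ 6.6, 11.3]), np.float64(84.3)]
[173 116  20  11 129] [184.3 121.2] [0.8329 0.3059 0.01  ] [array([182.5, 121. ]), array
[... 556 characters left out ...]
.2] [0.4883 0.4251 0.01  ] [array([125.6, 272.3]), array([26.9, 28.3]), np.float64(29.7)]
[390 277  28  41 575] [409.  297.2] [ 0.4198 -0.1869  0.01  ] [array([403.8, 297.4]), array([40.8, 25.1]), np.float64(86.3)]
[270 282  16  42 559] [277. 303.] [0.4144 0.0959 0.01  ] [array([277.5, 302.5]), array([41., 15.]), np.float64(90.0)]
[159 284  36  33 868] [176.5 300.3] [0.4251 0.3114 0.01  ] [array([176.5, 300. ]), array([32., 35.]), np.float64(90.0)]
[447 284  17  16 213] [455.3 291.5] [ 0.4294 -0.2871  0.01  ] [array([455. , 291.5]), array([15., 16.]), np.float64(90.0)]
[439 333  45  35 259] [463.2 351.8] [ 0.3025 -0.2948  0.01  ] [array([462.2, 351.9]), array([17.4, 50.4]), np.float64(52.8)]
```

```bash
cat > meas.py <<'E'
from h import *
def comps(im,lo=60):
    hsv=cv2.cvtColor(im,cv2.COLOR_BGR2HSV)
    m=((hsv[:,:,1]<80)&(hsv[:,:,2]>lo)).astype(np.uint8)
    n,l,s,c=cv2.connectedComponentsWithStats(m); return l,s,c
def pts(im,x,y,z,r=30,lo=90,cam='top',model=None):
    l,s,c=comps(im,lo)
    i=min((k for k in range(1,len(s)) if s[k,4]>100),key=lambda k:np.hypot(c[k][0]-x,c[k][1]-y))
    ys,xs=np.where(l==i); return px2w(cam,np.c_[xs,ys],z,model)[:,:2]
def scroll(P,approx_dir,side):
    """side: +1 curls at +y (b), -1 (a). returns mid, yaw"""
    d=np.array(approx_dir)/np.linalg.norm(approx_dir)
    for _ in range(8):
        n=np.array([-d[1],d[0]])
        u=P@d; v=P@n*side   # v: back is min v
        lo,hi=u.min(),u.max(); mid=lo+(hi-lo)*58.5/109
        sel=(abs(u-mid)<.018)&(v<v.min()+.02)
        q=P[sel]; vx,vy,x0,y0=cv2.fitLine(q.astype(np.float32),cv2.DIST_HUBER,0,.001,.001).ravel()
        dn=np.array([vx,vy]); d=dn*np.sign(dn@d)
    n=np.array([-d[1],d[0]]); c=np.array([x0,y0])
    M=c+d*(mid-c@d)
    return M,np.arctan2(d[1],d[0]),(hi-lo),len(q)
def finial(P,approx_dir):
    d=np.array(approx_dir,float);d/=np.linalg.norm(d)
    for _ in range(8):
        u=P@d; lo,hi=u.min(),u.max(); mid=lo+.035
        sel=(abs(u-mid)<.014)
        q=P[sel]; vx,vy,x0,y0=cv2.fitLine(q.astype(np.float32),cv2.DIST_HUBER,0,.001,.001).ravel()
        dn=np.array([vx,vy]); d=dn*np.sign(dn@d)
    c=np.array([x0,y0]); return c+d*(mid-c@d),np.arctan2(d[1],d[0]),hi-lo
E
python3 - <<'E'
from meas import *
im=cv2.imread('pics/top0.png')
for lo in (90,120):
    print('b',scroll(pts(im,180,239,.013,lo=lo),[-.9,.4][0:0] or [.85,-.5],1))
    print('a',scroll(pts(im,523,260,.013,lo=lo),[.85,-.4],-1))
    print('f',finial(pts(im,450,234,.014,lo=lo),[.85,-.5]))
    for n,x,y,z in(('ros',125,272,.008),('boss',455,291,.012)):
        P=pts(im,x,y,z,lo=lo); c,r=cv2.minEnclosingCircle((P*1000).astype(np.float32)); print(n,np.round(c,1),r,(P.min(0)+P.max(0))/2)
E
```

```text
b (array([0.56135689, 0.29361359]), np.float64(-0.4944760066169149), np.float64(0.10890181123766146), 75)
a (array([ 0.50716058, -0.43638699]), np.float64(-0.549350576240206), np.float64(0.11099564242705606), 84)
f (array([ 0.53631109, -0.27245982]), np.float64(-0.5603602471570786), np.float64(0.10852569148828795))
ros [488.7 425.1] 32.35225296020508 [0.48901126 0.42505813]
boss [ 430.  -286.6] 18.096118927001953 [ 0.42926987 -0.28610455]
b (array([0.56224415, 0.29446882]), np.float64(-0.4654988430817984), np.float64(0.1085860156029308), 62)
a (array([ 0.50742005, -0.43730693]), np.float64(-0.5485586504137847), np.float64(0.10946433107218467), 72)
f (array([ 0.4778625 , -0.24975178]), np.float64(-0.3945109411814518), np.float64(0.05317881344066411))
ros [488.7 425.8] 31.72513771057129 [0.48901126 0.42615007]
boss [ 430.1 -287.2] 17.493247985839844 [ 0.42926987 -0.28725055]
```

Run:
```python
from meas import *
im=cv2.imread('pics/top0.png')
big=cv2.resize(im,None,fx=5,fy=5,interpolation=cv2.INTER_CUBIC)
def line(M,yaw,z,a,b):
    d=np.array([np.cos(yaw),np.sin(yaw)]);p=[np.r_[M+d*t,z] for t in(a,b,0)]
    q=(w2px('top',p)*5+2).astype(int)
    cv2.line(big,tuple(map(int,q[0])),tuple(map(int,q[1])),(0,0,255),1);cv2.circle(big,tuple(map(int,q[2])),4,(255,0,0),1)
line(np.array([.5618,.294]),-.48,.014,-.0585,.0505)
line(np.array([.5073,-.437]),-.549,.014,-.0585,.0505)
line(np.array([.5363,-.2725]),-.56,.016,-.035,.075)
cv2.imwrite('pics/ov.png',np.hstack([big[1000:1330,780:1020],big[1000:1330,2160:2360],big[1130:1460,2530:2720]]))
```

```text
(no output)
```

View pics/ov.png

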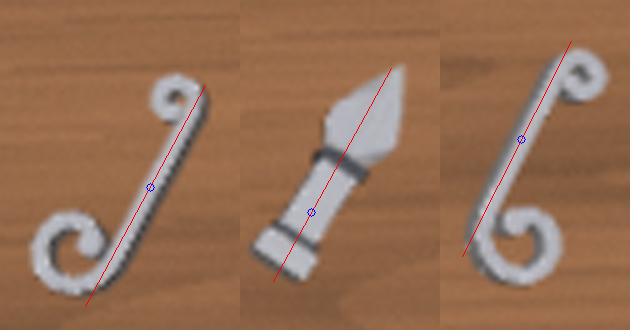

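Request:
carry_out(
  steps=[
    [2.96,-2.28,-1,0,0,0],
    [2.96,-2.28,-1,0,0,0],
    [2.96,-2.28,-1,0,0,0],
    [2.96,-2.28,-1,0,0,0],
    [2.96,-2.28,-1,0,0,0],
  ],
  fingers=5.5,
  force=40,
)

```text
time_s: 0.57
tcp_pos: [0.4311, 0.4702, 0.1806]
tcp_rot: [-0.698, -3.063, 0.001]
wrist_force: [-0.9, 0.5, -0.5]
grip_width: 0.0549
```

Request:
carry_out(
  steps=[
    [2.96,-2.28,-1,0,0,0],
    [2.96,-2.28,-1,0,0,0],
    [0,0,-3,0,0,0],
    [0,0,0,0,0,0],
  ],
)

```text
time_s: 0.9
tcp_pos: [0.4903, 0.4197, 0.1257]
tcp_rot: [-0.709, -3.057, 0.013]
wrist_force: [-1.7, -0.7, -1.9]
grip_width: 0.0554
```

Run:
```python
from h import *
s=ctrl.state();print(s['time_s'],s['tcp_pos'],s['tcp_rot'],s['joint_positions'])
m=ctrl.camera_model('wrist')
print(w2px('wrist',[s['tcp_pos'],[.4888,.4255,.026]],m))
cv2.imwrite('pics/w1.png',ctrl.grab_frame('wrist')[:,:,::-1])
```

```text
0.9 [0.49026919 0.41971413 0.12570922] [-0.7086216  -3.05723895  0.01263302] [-0.50382742  0.59939491 -0.34404948  1.64190595  0.23781528  0.95040311
  0.18213877]
[[314.0968743  305.25595506]
 [322.57743563 235.98695594]]
```

View pics/w1.png

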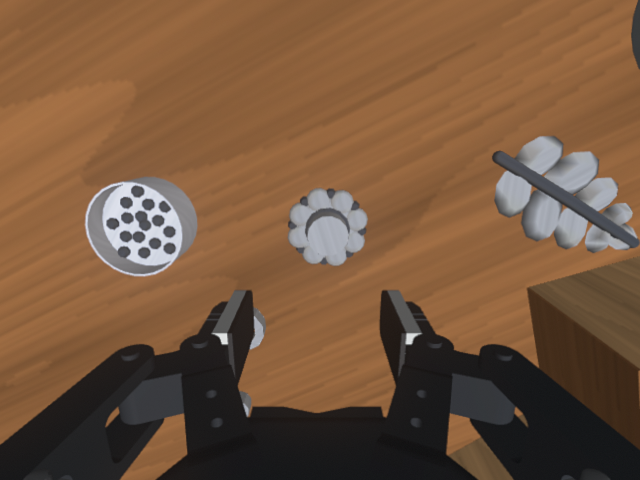

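Run:
```python
from h import *
s=ctrl.state();print(s['time_s'],s['tcp_pos'],s['tcp_rot'],s['qd'].round(3))
m=ctrl.camera_model('wrist')
g=ctrl.grab_frame('wrist')[:,:,::-1].copy()
cv2.imwrite('pics/w2.png',g[180:280,270:390])
print(px2w('wrist',[[327,238]],.026,m))
hsv=cv2.cvtColor(g,cv2.COLOR_BGR2HSV); k=np.zeros(g.shape[:2],np.uint8); k[180:275,270:390]=((hsv[:,:,1]<80)&(hsv[:,:,2]>60))[180:275,270:390]
ys,xs=np.where(k); P=px2w('wrist',np.c_[xs,ys],.008,m)[:,:2]; print(cv2.minEnclosingCircle((P*1000).astype(np.float32)),(P.min(0)+P.max(0))/2)
s=ctrl.state();print(s['time_s'],s['tcp_pos'],s['tcp_rot'])
```

```text
0.95 [0.48843602 0.42273245 0.12791097] [-0.70262801 -3.05788398  0.00894301] [-0.036 -0.045 -0.055 -0.039 -0.013  0.022  0.003]
[[0.4902279  0.43069765 0.026     ]]
((489.1478576660156, 429.2311096191406), 31.534006118774414) [0.48910888 0.42914387]
1.0 [0.48799114 0.42548372 0.13007922] [-0.69855297 -3.06009692  0.00339621]
```

Request:
carry_out(
  steps=[
    [0.1,0.2,-3.9,0,0,0],
    [0,0,-3.9,0,0,0],
    [0,0,-3.0,0,0,0],
    [0,0,-1.0,0,0,0],
    [0,0,0,0,0,0],
  ],
)

```text
time_s: 1.42
tcp_pos: [0.4876, 0.4285, 0.0117]
tcp_rot: [-0.694, -3.061, 0.004]
wrist_force: [-0.0, -0.5, 1.0]
grip_width: 0.0552
```

Run:
```python
from h import *
m=ctrl.camera_model('wrist');s=ctrl.state();print(s['tcp_pos'])
g=ctrl.grab_frame('wrist')[:,:,::-1].copy()
cv2.imwrite('pics/w3.png',g)
```

```text
[0.48757047 0.42846324 0.0116669 ]
```

View pics/w3.png

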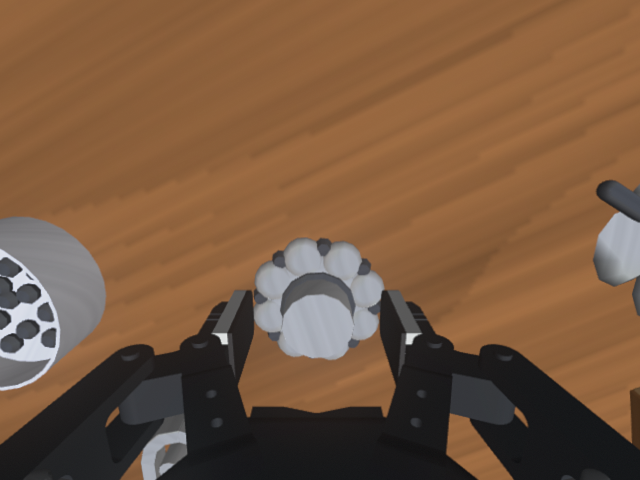

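Request:
carry_out(
  steps=[
    [0,0,0,0,0,0],
    [0,0,0,0,0,0],
    [0,0,0,0,0,0],
    [0,0,0,0,0,0],
  ],
  fingers=0,
  force=50,
)

```text
time_s: 1.8
tcp_pos: [0.4916, 0.4299, 0.0167]
tcp_rot: [0.698, 3.06, 0.006]
wrist_force: [-1.4, -0.5, 4.8]
grip_width: 0.0273
```

Request:
carry_out(
  steps=[
    [0,0,0.5,0,0,0],
    [0,0,2,0,0,0],
    [0,0,4,0,0,0],
    [0,0,2,0,0,0],
    [0,0,0,0,0,0],
  ],
)

```text
time_s: 2.22
tcp_pos: [0.4935, 0.4314, 0.1056]
tcp_rot: [0.698, 3.056, 0.015]
wrist_force: [0.9, 1.6, -0.8]
grip_width: 0.0273
```

Run:
```python
from h import *
m=ctrl.camera_model('wrist');s=ctrl.state();print(s['tcp_pos'],s['grip_width'])
g=ctrl.grab_frame('wrist')[:,:,::-1].copy()
print(w2px('wrist',[s['tcp_pos'],s['tcp_pos']+[0,0,.014]],m))
cv2.imwrite('pics/w4.png',g)
```

```text
[0.49350679 0.43138073 0.10557257] 0.027336373691245672
[[314.05689515 305.19386412]
 [314.1912615  321.11882356]]
```

View pics/w4.png

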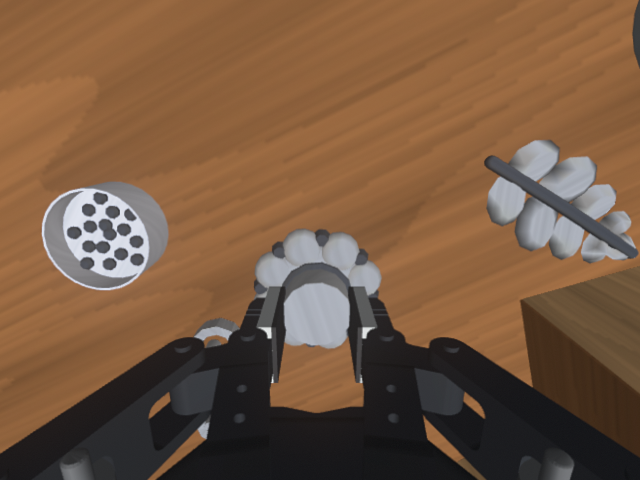

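Request:
carry_out(
  steps=[
    [0,-4,0,0,0,7],
    [0,-4,0,0,0,7],
    [0,-4,0,0,0,7],
    [0,-4,0,0,0,5.6],
    [0,-4,0,0,0,0],
  ],
)

```text
time_s: 2.68
tcp_pos: [0.4889, 0.2255, 0.0972]
tcp_rot: [0.033, -3.139, 0.002]
wrist_force: [0.0, -0.1, -1.9]
grip_width: 0.0272
```

Request:
carry_out(
  steps=[
    [0,-4,0,0,0,0],
    [0,-4,0,0,0,0],
    [0,-4,0,0,0,0],
    [0,-4,0,0,0,0],
    [0,-4,0,0,0,0],
  ],
)

```text
time_s: 3.1
tcp_pos: [0.4889, 0.0259, 0.0977]
tcp_rot: [0.024, -3.14, 0.0]
wrist_force: [1.4, -0.8, -1.7]
grip_width: 0.0271
```

Request:
carry_out(
  steps=[
    [0,-4,0,0,0,0],
    [0,-3,0,0,0,0],
    [0,0,0,0,0,0],
    [0,0,0,0,0,0],
  ],
)

```text
time_s: 3.43
tcp_pos: [0.4891, -0.0448, 0.0976]
tcp_rot: [0.015, -3.14, 0.001]
wrist_force: [-0.3, 1.5, -2.2]
grip_width: 0.0272
```

Run:
```python
from h import *
m=ctrl.camera_model('wrist');s=ctrl.state();print(s['time_s'],s['tcp_pos'],s['tcp_rot'],s['grip_width'],s['qd'].round(3))
g=ctrl.grab_frame('wrist')[:,:,::-1].copy()
print(w2px('wrist',[s['tcp_pos'],s['tcp_pos']+[0,0,.009]],m))
cv2.imwrite('pics/w5.png',g); np.save('m5.npy',m,allow_pickle=True)
```

```text
3.4333 [ 0.48905596 -0.04481752  0.0975691 ] [ 1.54369943e-02 -3.13973012e+00  1.02233514e-03] 0.027239249195794967 [-0.049 -0.    -0.049  0.    -0.014 -0.003 -0.013]
[[313.85358971 304.26992131]
 [313.68865598 314.01868668]]
```

View pics/w5.png

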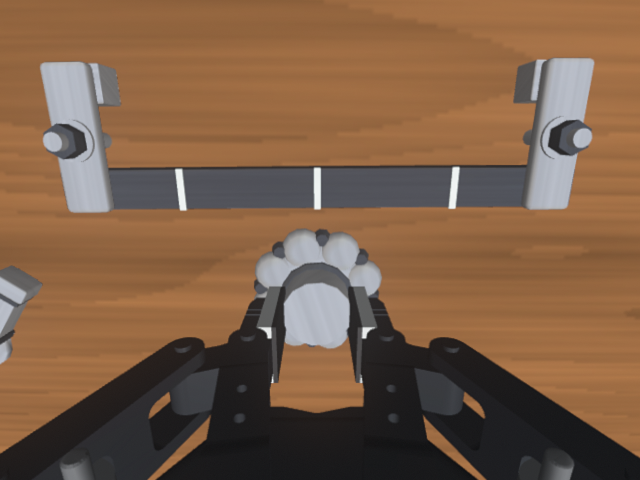

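Run:
```python
from h import *
m=np.load('m5.npy',allow_pickle=True).item()
g=cv2.imread('pics/w5.png')
k=(g.min(2)>185).astype(np.uint8);k[:160]=0;k[215:]=0;k[:,:150]=0;k[:,480:]=0
n,l,s,c=cv2.connectedComponentsWithStats(k)
for i in range(1,n):
    if s[i,4]>50: print(s[i],c[i],px2w('wrist',[c[i]],.0205,m))
print(px2w('wrist',[[220,208.5],[317,208],[415,207.5]],.02,m))
print('seat',px2w('wrist',[[316,312]],.0976+.009,m), px2w('wrist',[[258,285],[381,285],[317,229]],.0976+.009-.02,m))
```

```text
[449 167  10  42 275] [453.58181818 187.73818182] [[0.44705998 0.04134599 0.0205    ]]
[175 169  11  41 262] [180.39312977 188.92748092] [[ 0.44955736 -0.12907689  0.0205    ]]
[314 168   7  41 284] [316.98943662 187.92957746] [[ 0.44814489 -0.04379731  0.0205    ]]
[[ 0.46186056 -0.10521736  0.02      ]
 [ 0.46092926 -0.04365412  0.02      ]
 [ 0.4599354   0.0184646   0.02      ]]
seat [[ 0.48808303 -0.04385201  0.1066    ]] [[ 0.48484324 -0.07132408  0.0866    ]
 [ 0.48423144 -0.01322802  0.0866    ]
 [ 0.45722354 -0.04374493  0.0866    ]]
```

Request:
carry_out(
  steps=[
    [0.8,0,-2,0,0,0],
    [0,0,-3,0,0,0],
    [0,0,-2.5,0,0,0],
    [0,0,-0.3,0,0,0],
    [0,0,0,0,0,0],
  ],
)

```text
time_s: 3.9
tcp_pos: [0.4964, -0.0399, 0.0189]
tcp_rot: [0.029, -3.137, -0.002]
wrist_force: [-0.2, 0.8, -1.9]
grip_width: 0.0275
```

Request:
carry_out(
  steps=[
    [0,0,-0.2,0,0,0],
    [0,0,-0.1,0,0,0],
    [0,0,0,0,0,0],
  ],
)

```text
time_s: 4.15
tcp_pos: [0.4991, -0.0417, 0.0185]
tcp_rot: [-0.025, 3.14, -0.0]
wrist_force: [0.1, -1.2, -2.3]
grip_width: 0.0274
```

Run:
```python
from h import *
s=ctrl.state();print(s['time_s'],s['tcp_pos'],s['wrist_force'])
g=ctrl.grab_frame('wrist')[:,:,::-1].copy()
cv2.imwrite('pics/w6.png',g)
g=ctrl.grab_frame('scene')[:,:,::-1].copy()
cv2.imwrite('pics/s6.png',cv2.resize(g[120:330,180:500],None,fx=2.5,fy=2.5))
```

```text
4.15 [ 0.49913614 -0.04171883  0.01845161] [ 0.14936845 -1.22290599 -2.34831853]
```

View pics/s6.png

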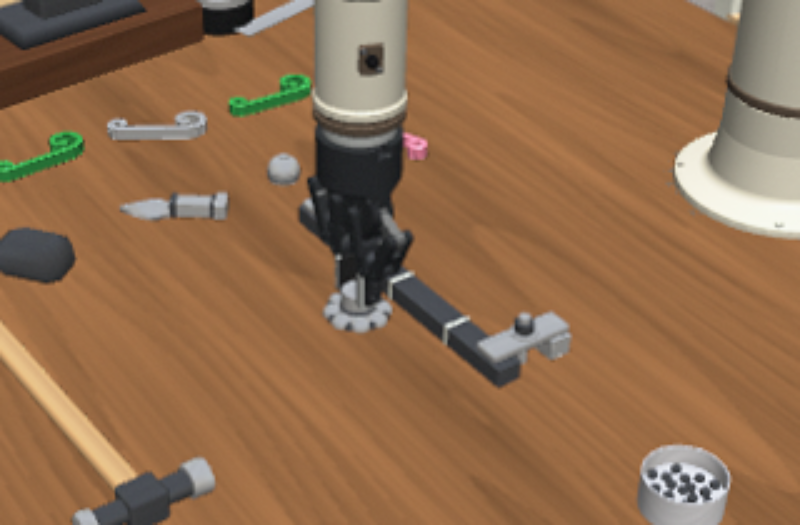

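View pics/w6.png

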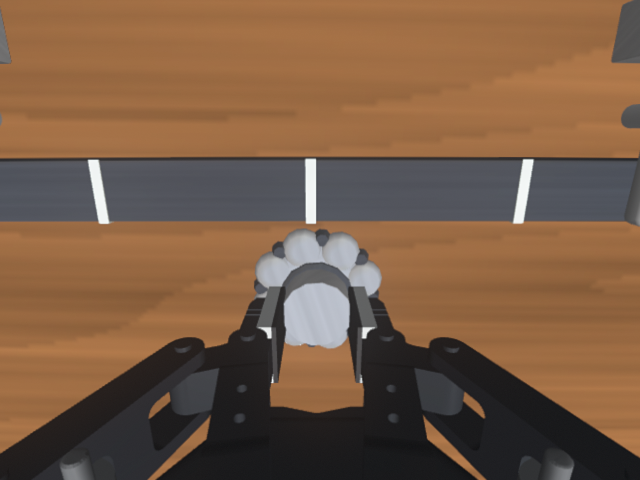

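Request:
carry_out(
  steps=[
    [0,0,0,0,0,0],
    [0,0,0,0,0,0],
    [0,0,0,0,0,0],
  ],
)

```text
time_s: 4.5
tcp_pos: [0.4984, -0.0421, 0.0176]
tcp_rot: [-0.024, 3.141, -0.0]
wrist_force: [-0.2, -0.2, -1.7]
grip_width: 0.0278
```

Request:
carry_out(
  steps=[
    [0,-0.1,-0.2,0,0,0],
    [0,0,0,0,0,0],
    [0,0,0,0,0,0],
    [0,0,0,0,0,0],
  ],
)

```text
time_s: 4.83
tcp_pos: [0.4986, -0.0425, 0.0165]
tcp_rot: [-0.025, 3.141, -0.0]
wrist_force: [-3.4, 1.7, 12.2]
grip_width: 0.0275
```

Request:
carry_out(
  steps=[
    [0,0,0,0,0,0],
    [0,0,0,0,0,0],
    [0,0,0,0,0,0],
    [0,0,1.5,0,0,0],
    [0,0,3.5,0,0,0],
  ],
  fingers=5,
)

```text
time_s: 5.25
tcp_pos: [0.4946, -0.0428, 0.0622]
tcp_rot: [0.024, -3.133, -0.002]
wrist_force: [0.6, -0.3, -0.3]
grip_width: 0.0504
```

Request:
carry_out(
  steps=[
    [0,0,4,0,0,0],
    [0,0,4,0,0,0],
    [0,0,0,0,0,0],
    [0,0,0,0,0,0],
  ],
)

```text
time_s: 5.58
tcp_pos: [0.5004, -0.0434, 0.1478]
tcp_rot: [-0.023, 3.136, -0.002]
wrist_force: [-0.5, -0.3, -0.3]
grip_width: 0.0498
```

Run:
```python
from h import *
m=ctrl.camera_model('wrist');s=ctrl.state();print(s['time_s'],s['tcp_pos'],s['grip_width'],s['qd'].round(3))
g=ctrl.grab_frame('wrist')[:,:,::-1].copy()
cv2.imwrite('pics/w7.png',g); np.save('m7.npy',m,allow_pickle=True)
```

```text
5.5833 [ 0.50036274 -0.0433917   0.14782203] 0.049838830695713696 [-0.009  0.053  0.021  0.05   0.011 -0.012 -0.008]
```

View pics/w7.png

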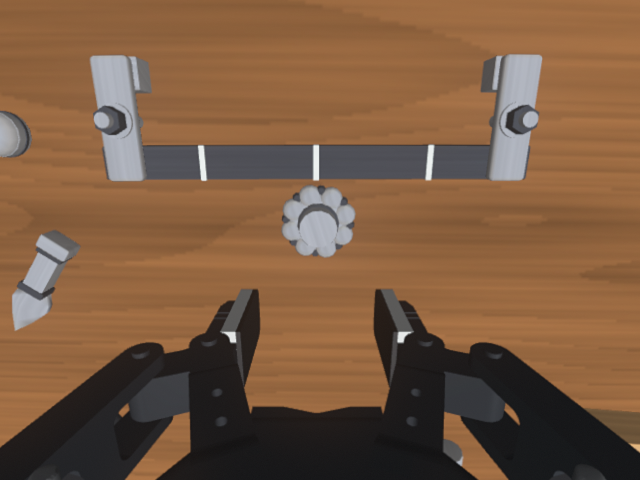

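```bash
cat >> meas.py <<'E'
def wmask(g,box,lo=60,sat=80):
    hsv=cv2.cvtColor(g,cv2.COLOR_BGR2HSV); k=np.zeros(g.shape[:2],np.uint8); x0,y0,x1,y1=box
    k[y0:y1,x0:x1]=((hsv[:,:,1]<sat)&(hsv[:,:,2]>lo))[y0:y1,x0:x1]
    n,l,s,c=cv2.connectedComponentsWithStats(k)
    i=1+np.argmax(s[1:,4]); ys,xs=np.where(l==i); return np.c_[xs,ys]
def circ(px,z,m,cam='wrist'):
    P=px2w(cam,px,z,m)[:,:2]; c,r=cv2.minEnclosingCircle((P*1000).astype(np.float32)); return np.round(c,1),round(r,1),((P.min(0)+P.max(0))/2).round(4)
def chalk(g,box,m,z=.0205):
    k=(g.min(2)>185).astype(np.uint8);b=np.zeros_like(k);x0,y0,x1,y1=box;b[y0:y1,x0:x1]=k[y0:y1,x0:x1]
    n,l,s,c=cv2.connectedComponentsWithStats(b)
    return [px2w('wrist',[c[i]],z,m)[0].round(4) for i in range(1,n) if s[i,4]>50]
E
python3 - <<'E'
from meas import *
m=np.load('m7.npy',allow_pickle=True).item(); g=cv2.imread('pics/w7.png')
print(circ(wmask(g,(270,183,370,265)),.006,m)); print(px2w('wrist',[[319,230]],.026,m))
print(chalk(g,(160,130,480,182),m))
print(px2w('wrist',[[35,275],[57,245],[15,328]],.014,m))
E
```

```text
(array([497.7, -41.3]), 31.8, array([ 0.498 , -0.0414]))
[[ 0.49929101 -0.04045444  0.026     ]]
[array([ 0.4483, -0.0436,  0.0205]), array([0.4466, 0.0413, 0.0205]), array([ 0.4499, -0.1291,  0.0205])]
[[ 0.54604722 -0.28188821  0.014     ]
 [ 0.51877954 -0.25728034  0.014     ]
 [ 0.59795808 -0.31183782  0.014     ]]
```

Request:
carry_out(
  steps=[
    [0.6,-3.8,0,0,0,-7],
    [0.6,-3.8,0,0,0,-7],
    [0.6,-3.8,0,0,0,-7],
    [0.6,-3.8,0,0,0,-6],
    [0.6,-3.8,0,0,0,-6],
  ],
)

```text
time_s: 6.05
tcp_pos: [0.5266, -0.2343, 0.143]
tcp_rot: [-0.875, -3.013, -0.0]
wrist_force: [1.6, 0.1, -0.0]
grip_width: 0.0498
```

Request:
carry_out(
  steps=[
    [0.6,-3.8,0,0,0,0],
    [0,0,0,0,0,0],
    [0,0,0,0,0,0],
  ],
  fingers=4.5,
)

```text
time_s: 6.3
tcp_pos: [0.532, -0.2738, 0.1426]
tcp_rot: [-0.876, -3.013, 0.001]
wrist_force: [1.1, 0.4, -0.5]
grip_width: 0.0451
```

```bash
cat > look.py <<'E'
import sys
from h import *
n=sys.argv[1]
m=ctrl.camera_model('wrist');s=ctrl.state();print(s['time_s'],s['tcp_pos'],s['tcp_rot'].round(3),s['grip_width'],abs(s['qd']).max().round(3))
r=R.from_rotvec(s['tcp_rot']).as_matrix()[:,1]; print('jaw',np.degrees(np.arctan2(r[1],r[0]))%180)
g=ctrl.grab_frame('wrist')[:,:,::-1].copy()
cv2.imwrite(f'pics/{n}.png',g); np.save(f'{n}.npy',m,allow_pickle=True)
E
python3 look.py w8
```

```text
6.3 [ 0.53202316 -0.27379241  0.14255444] [-8.760e-01 -3.013e+00  1.000e-03] 0.04507139409663588 0.064
jaw 57.59088202472293
```

View pics/w8.png

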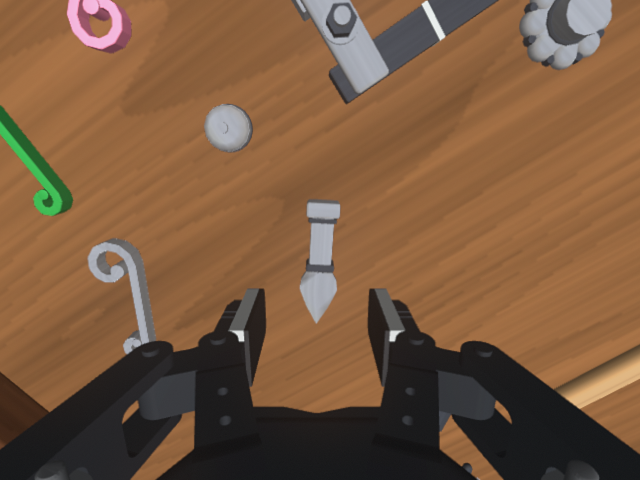

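Run:
```python
from meas import *
m=np.load('w8.npy',allow_pickle=True).item(); g=cv2.imread('pics/w8.png')
cv2.imwrite('pics/c8.png',cv2.resize(g[190:330,270:370],None,fx=4,fy=4))
px=wmask(g,(290,195,350,325)); print(finial(px2w('wrist',px,.013,m)[:,:2],[.85,-.53]))
for r in (228,235,242,250,258):
    q=px[px[:,1]==r][:,0]; print(r,q.min(),q.max())
print(px2w('wrist',[[317,322],[323,205],[323,219]],.016,m),px2w('wrist',[[317,322]],.008,m))
print('boss',circ(wmask(g,(195,95,262,160)),.006,m))
```

```text
(array([ 0.53541273, -0.27060719]), np.float64(-0.5885028588822309), np.float64(0.107937232438849))
228 311 333
235 310 332
242 310 332
250 309 331
258 309 331
[[ 0.59991606 -0.31539779  0.016     ]
 [ 0.51699902 -0.25737493  0.016     ]
 [ 0.526384   -0.26325961  0.016     ]] [[ 0.60372346 -0.31781302  0.008     ]]
boss (array([ 429.9, -287.4]), 18.2, array([ 0.4299, -0.2874]))
```

View pics/c8.png

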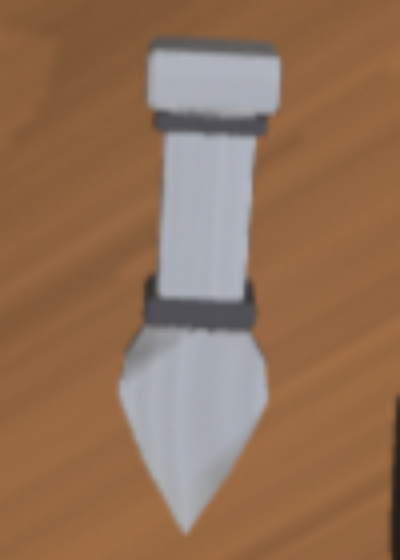

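Request:
carry_out(
  steps=[
    [1.3,-0.3,-3.7,0,0,-1.5],
    [0,0,-4,0,0,0],
    [0,0,-4,0,0,0],
    [0,0,-1.6,0,0,0],
    [0,0,0,0,0,0],
  ],
)

```text
time_s: 6.77
tcp_pos: [0.5426, -0.269, 0.0063]
tcp_rot: [-0.9, -2.998, -0.005]
wrist_force: [-0.5, 0.9, -1.0]
grip_width: 0.0449
```

Request:
carry_out(
  steps=[
    [0,0,0,0,0,0],
    [0,0,0,0,0,0],
  ],
)

```text
time_s: 6.93
tcp_pos: [0.5483, -0.2729, 0.0134]
tcp_rot: [0.905, 3.007, 0.001]
wrist_force: [-0.1, -0.0, 0.0]
grip_width: 0.0448
```

```bash
python3 look.py w9
```

```text
6.9333 [ 0.54834521 -0.27291569  0.01335434] [9.050e-01 3.007e+00 1.000e-03] 0.04483385243537038 0.024
jaw 56.48944344458169
```

View pics/w9.png

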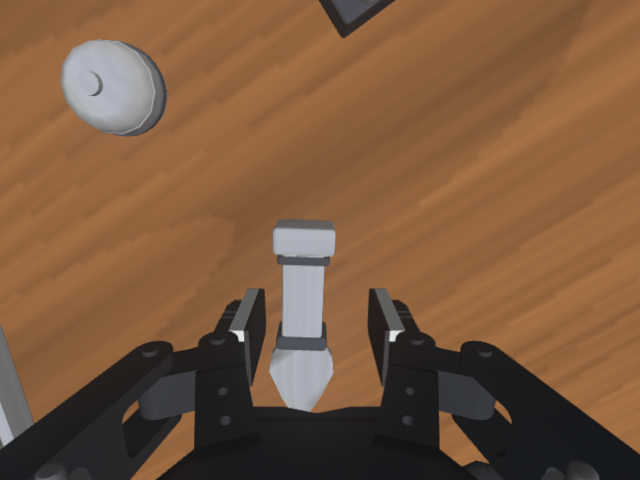

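Request:
carry_out(
  steps=[
    [-0.2,-0.5,-0.9,0,0,0],
    [0,0,0,0,0,0],
    [0,0,0,0,0,0],
    [0,0,0,0,0,0],
  ],
)

```text
time_s: 7.32
tcp_pos: [0.5452, -0.2794, 0.0038]
tcp_rot: [0.909, 3.007, -0.0]
wrist_force: [-0.3, 0.5, 0.2]
grip_width: 0.045
```

Request:
carry_out(
  steps=[
    [0,0,0,0,0,0],
    [0,0,0,0,0,0],
    [0,0,0,0,0,0],
    [0,0,0,0,0,0],
    [0,0,0,0,0,0],
  ],
  fingers=0,
)

```text
time_s: 7.73
tcp_pos: [0.5456, -0.2791, 0.0038]
tcp_rot: [0.908, 3.007, -0.0]
wrist_force: [-0.8, -1.1, 4.6]
grip_width: 0.0161
```

```bash
python3 look.py w10
```

```text
7.7333 [ 0.54561188 -0.27906608  0.00381377] [ 0.908  3.007 -0.   ] 0.016051002485704624 0.003
jaw 56.388920613959186
```

View pics/w10.png

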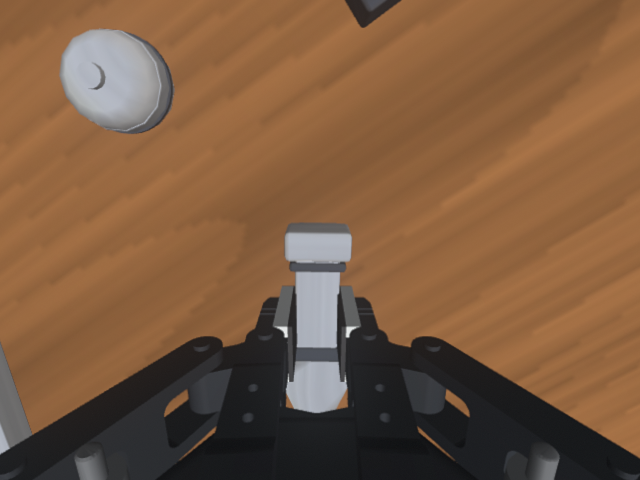

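Run:
```python
from meas import *
m=np.load('w10.npy',allow_pickle=True).item()
print(px2w('wrist',[[286,234],[351,234],[318,234],[318,225]],.016,m), px2w('wrist',[[318,224.5]],.0,m))
```

```text
[[ 0.50920317 -0.26775937  0.016     ]
 [ 0.52301141 -0.24696516  0.016     ]
 [ 0.51600134 -0.25752247  0.016     ]
 [ 0.51303193 -0.25555599  0.016     ]] [[ 0.51626025 -0.25761338  0.        ]]
```

Request:
carry_out(
  steps=[
    [0,0,0.5,0,0,0],
    [0,0,3,0,0,0],
    [0,0,4,0,0,0],
    [0,2,1,0,0,3.5],
    [0,3.8,0,0,0,7],
  ],
)

```text
time_s: 8.2
tcp_pos: [0.5472, -0.2281, 0.0923]
tcp_rot: [0.637, 3.068, -0.009]
wrist_force: [1.4, -0.4, -2.6]
grip_width: 0.0167
```

Request:
carry_out(
  steps=[
    [0.5,3.9,0,0,0,7],
    [0.5,3.9,0,0,0,7],
    [0.5,3.9,0,0,0,7],
    [0.5,3.9,0,0,0,3],
    [0.5,2.5,0,0,0,0],
  ],
)

```text
time_s: 8.62
tcp_pos: [0.5694, -0.0346, 0.0882]
tcp_rot: [0.036, -3.141, -0.004]
wrist_force: [1.0, 0.5, -1.0]
grip_width: 0.0168
```

Request:
carry_out(
  steps=[
    [0,0,0,0,0,0],
    [0,0,0,0,0,0],
    [0,0,0,0,0,0],
  ],
)

```text
time_s: 8.87
tcp_pos: [0.5696, -0.0408, 0.0879]
tcp_rot: [0.024, -3.14, 0.001]
wrist_force: [-0.7, -0.4, -2.0]
grip_width: 0.0165
```

```bash
python3 look.py w11
```

```text
8.8667 [ 0.56957198 -0.04078216  0.08788817] [ 2.40e-02 -3.14e+00  1.00e-03] 0.016499679944574432 0.026
jaw 90.87704723077967
```

View pics/w11.png

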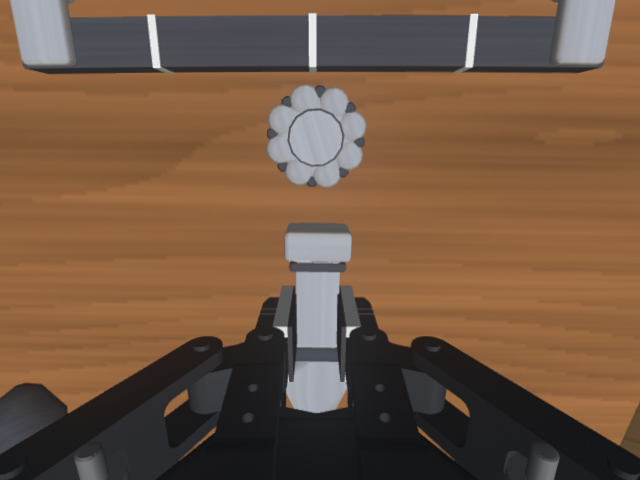

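Run:
```python
from meas import *
m=np.load('w11.npy',allow_pickle=True).item(); g=cv2.imread('pics/w11.png')
print('ros',circ(wmask(g,(260,80,375,195),lo=40),.005,m), px2w('wrist',[[315.5,137.5]],.026,m))
print(chalk(g,(130,10,500,70),m))
print('foot',px2w('wrist',[[318,234],[318,320]],.0879+.0122,m))
```

```text
ros (array([498.6, -41.4]), 31.7, array([ 0.4985, -0.0414])) [[ 0.49841952 -0.04132966  0.026     ]]
[array([ 0.4482, -0.044 ,  0.0205]), array([ 0.4496, -0.1291,  0.0205]), array([0.4464, 0.0413, 0.0205])]
foot [[ 0.5336283  -0.03958217  0.1001    ]
 [ 0.57056731 -0.03895566  0.1001    ]]
```

Request:
carry_out(
  steps=[
    [0,-0.1,-2,0,0,0],
    [0,0,-2.5,0,0,0],
    [0,0,-2,0,0,0],
    [0,0,-1,0,0,0],
    [0,0,-0.4,0,0,0],
  ],
)

```text
time_s: 9.33
tcp_pos: [0.5683, -0.0428, 0.0073]
tcp_rot: [0.02, -3.138, 0.001]
wrist_force: [-0.5, 0.6, -2.3]
grip_width: 0.0164
```

Request:
carry_out(
  steps=[
    [0,0,0,0,0,0],
    [0,0,0,0,0,0],
    [0,0,0,0,0,0],
  ],
)

```text
time_s: 9.58
tcp_pos: [0.5713, -0.0413, 0.0105]
tcp_rot: [-0.024, 3.139, -0.0]
wrist_force: [0.7, 1.5, -1.5]
grip_width: 0.0165
```

Request:
carry_out(
  steps=[
    [0,0,-0.4,0,0,0],
    [0,0,0,0,0,0],
    [0,0,-0.2,0,0,0],
    [0,0,0,0,0,0],
  ],
)

```text
time_s: 9.92
tcp_pos: [0.5707, -0.041, 0.0038]
tcp_rot: [-0.024, 3.141, -0.0]
wrist_force: [-0.3, -0.5, 1.5]
grip_width: 0.0166
```

```bash
python3 look.py w12
```

```text
9.9167 [ 0.57069059 -0.04102647  0.00381152] [-0.024  3.141 -0.   ] 0.01656011153700959 0.002
jaw 90.89092714497265
```

View pics/w12.png

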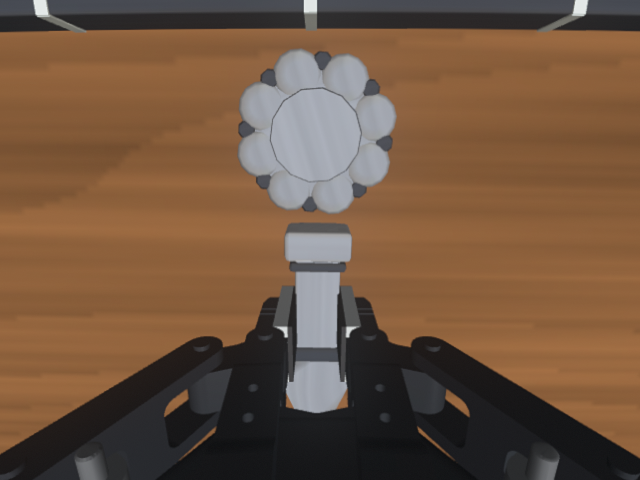

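Request:
carry_out(
  steps=[
    [0,0,0,0,0,0],
    [0,0,0,0,0,0],
    [0,0,2,0,0,0],
    [0,0,4,0,0,0],
    [-1,-1,3.5,0,0,0],
  ],
  fingers=4.5,
)

```text
time_s: 10.38
tcp_pos: [0.5611, -0.048, 0.0991]
tcp_rot: [-0.03, 3.141, 0.004]
wrist_force: [1.7, -0.5, 0.7]
grip_width: 0.0453
```

Request:
carry_out(
  steps=[
    [-2,-3.5,1,0,0,0],
    [-2,-3.5,0,0,0,0],
    [-2,-3.5,0,0,0,0],
    [-2,-3.5,0,0,0,0],
    [-2,-3.5,0,0,0,0],
  ],
  fingers=6,
)

```text
time_s: 10.8
tcp_pos: [0.4592, -0.2274, 0.1087]
tcp_rot: [-0.025, 3.141, -0.001]
wrist_force: [1.1, -0.4, 0.2]
grip_width: 0.0596
```

Request:
carry_out(
  steps=[
    [-2,-3.5,0,0,0,0],
    [-1,-2.6,0,0,0,0],
    [0,0,0,0,0,0],
    [0,0,0,0,0,0],
    [0,0,0,0,0,0],
  ],
)

```text
time_s: 11.22
tcp_pos: [0.4305, -0.2864, 0.1084]
tcp_rot: [-0.024, 3.141, 0.001]
wrist_force: [-0.1, -0.3, -0.9]
grip_width: 0.06
```

```bash
python3 look.py w13
```

```text
11.2167 [ 0.43052207 -0.28637643  0.10836511] [-2.400e-02  3.141e+00  1.000e-03] 0.06001058587765399 0.026
jaw 90.88843062865764
```

View pics/w13.png

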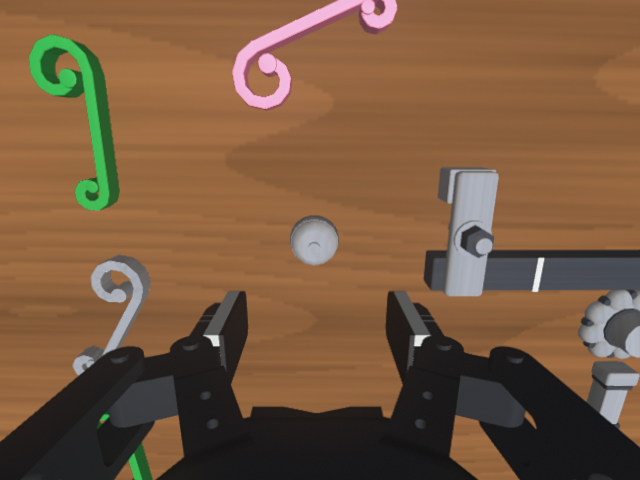

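Run:
```python
from meas import *
m=np.load('w13.npy',allow_pickle=True).item(); g=cv2.imread('pics/w13.png')
print('boss',circ(wmask(g,(280,205,350,275),lo=40),.010,m), px2w('wrist',[[314.5,244.5]],.027,m))
```

```text
boss (array([ 430.5, -287. ]), 18.4, array([ 0.4307, -0.2869])) [[ 0.42799672 -0.28651613  0.027     ]]
```

Request:
carry_out(
  steps=[
    [0,0,-3.8,0,0,0],
    [0,0,-3.8,0,0,0],
    [0,0,-2,0,0,0],
    [0,0,0,0,0,0],
    [0,0,0,0,0,0],
  ],
)

```text
time_s: 11.68
tcp_pos: [0.4304, -0.2846, 0.0116]
tcp_rot: [0.029, -3.14, -0.004]
wrist_force: [0.2, 0.6, -0.4]
grip_width: 0.06
```

Request:
carry_out(
  steps=[
    [0,-0.1,-0.6,0,0,0],
    [0,0,0,0,0,0],
    [0,0,0,0,0,0],
  ],
)

```text
time_s: 11.93
tcp_pos: [0.4313, -0.2884, 0.0075]
tcp_rot: [-0.025, 3.14, -0.002]
wrist_force: [1.2, -0.7, 0.6]
grip_width: 0.0602
```

Request:
carry_out(
  steps=[
    [0,0,0,0,0,0],
    [0,0,0,0,0,0],
    [0,0,0,0,0,0],
    [0,0,0,0,0,0],
    [0,0,0,0,0,0],
  ],
  fingers=0,
  force=40,
)

```text
time_s: 12.35
tcp_pos: [0.4307, -0.2884, 0.0075]
tcp_rot: [-0.024, 3.141, -0.002]
wrist_force: [-2.1, 0.1, 6.7]
grip_width: 0.0316
```

```bash
python3 look.py w14
```

```text
12.35 [ 0.43069997 -0.28835489  0.00748062] [-2.400e-02  3.141e+00 -2.000e-03] 0.03161121837043592 0.001
jaw 90.87677302118331
```

View pics/w14.png

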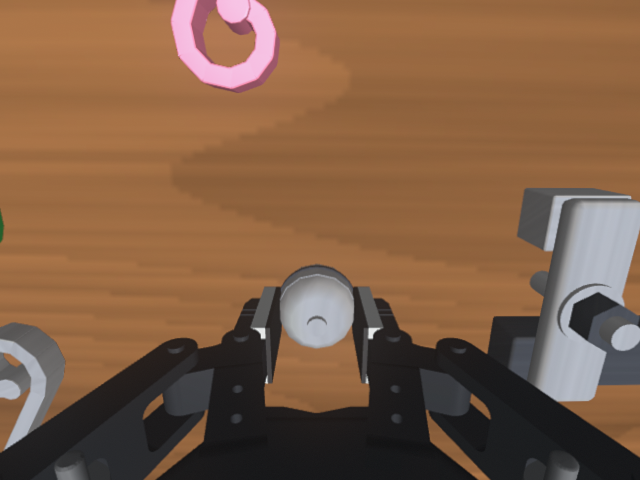

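Run:
```python
from meas import *
m=np.load('w14.npy',allow_pickle=True).item()
print(px2w('wrist',[[317,321]],.0275,m), px2w('wrist',[[281,303],[355,303],[318,347]],.013,m))
```

```text
[[ 0.42772893 -0.2870158   0.0275    ]] [[ 0.42754022 -0.30244512  0.013     ]
 [ 0.42702473 -0.27073655  0.013     ]
 [ 0.44895757 -0.2862208   0.013     ]]
```

Request:
carry_out(
  steps=[
    [0,0,0.5,0,0,0],
    [0,0,3,0,0,0],
    [0,0,4,0,0,0],
    [1,2,3,0,0,0],
    [1.2,3.7,0,0,0,0],
  ],
)

```text
time_s: 12.82
tcp_pos: [0.4553, -0.2375, 0.1175]
tcp_rot: [-0.011, 3.133, -0.013]
wrist_force: [3.0, -0.5, -0.3]
grip_width: 0.0311
```

Request:
carry_out(
  steps=[
    [1.2,3.8,0,0,0,0],
    [1.2,3.8,0,0,0,0],
    [1.2,3.8,0,0,0,0],
    [1,3.8,0,0,0,0],
    [0,3.8,0,0,0,0],
  ],
)

```text
time_s: 13.23
tcp_pos: [0.5002, -0.039, 0.1121]
tcp_rot: [-0.024, 3.138, 0.0]
wrist_force: [2.3, -0.4, -1.3]
grip_width: 0.0314
```

Request:
carry_out(
  steps=[
    [0,0,0,0,0,0],
    [0,0,0,0,0,0],
    [0,0,0,0,0,0],
  ],
)

```text
time_s: 13.48
tcp_pos: [0.4979, -0.0411, 0.1114]
tcp_rot: [0.026, -3.141, 0.001]
wrist_force: [-0.5, -0.5, -1.4]
grip_width: 0.0309
```

```bash
python3 look.py w15
```

```text
13.4833 [ 0.49787789 -0.04114035  0.11142319] [ 2.600e-02 -3.141e+00  1.000e-03] 0.030926996732727672 0.03
jaw 90.93920332352516
```

View pics/w15.png

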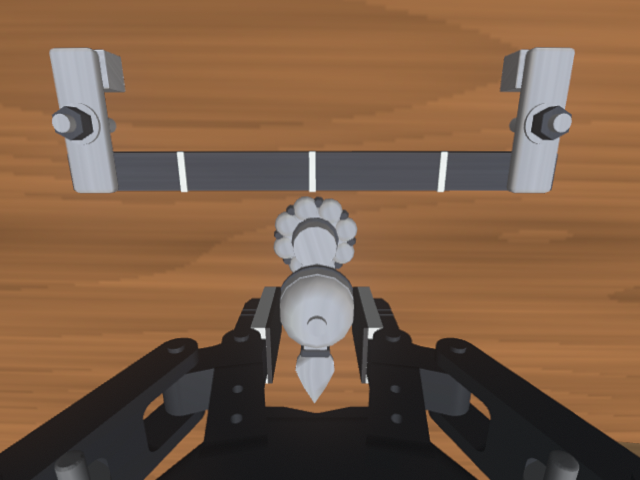

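Request:
carry_out(
  steps=[
    [0.3,-0.15,-2,0,0,0],
    [0,0,-2.5,0,0,0],
    [0,0,-1.7,0,0,0],
    [0,0,-0.6,0,0,0],
    [0,0,0,0,0,0],
  ],
)

```text
time_s: 13.95
tcp_pos: [0.4996, -0.044, 0.0418]
tcp_rot: [0.02, -3.138, 0.0]
wrist_force: [0.5, -0.0, -0.6]
grip_width: 0.0314
```

Request:
carry_out(
  steps=[
    [0,0,0,0,0,0],
    [0,0,0,0,0,0],
  ],
)

```text
time_s: 14.12
tcp_pos: [0.5021, -0.043, 0.0443]
tcp_rot: [-0.023, 3.14, -0.0]
wrist_force: [-0.0, 0.4, -0.6]
grip_width: 0.0311
```

```bash
python3 look.py w16
```

```text
14.1167 [ 0.50208555 -0.04304686  0.04429623] [-0.023  3.14  -0.   ] 0.03110876064514259 0.009
jaw 90.82710690308274
```

View pics/w16.png

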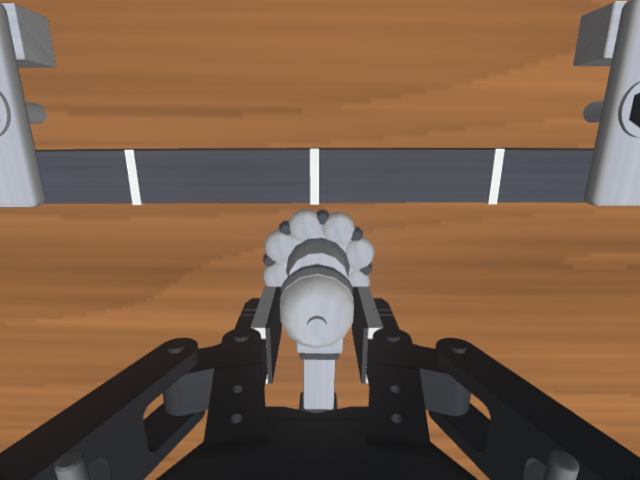

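Request:
carry_out(
  steps=[
    [-0.1,0,-0.5,0,0,0],
    [0,0,-0.3,0,0,0],
    [0,0,0,0,0,0],
    [0,0,0,0,0,0],
  ],
)

```text
time_s: 14.5
tcp_pos: [0.5, -0.0424, 0.0352]
tcp_rot: [0.025, -3.141, 0.0]
wrist_force: [-0.5, -0.1, -0.9]
grip_width: 0.0313
```

Request:
carry_out(
  steps=[
    [0,0,-0.2,0,0,0],
    [0,0,0,0,0,0],
    [0,0,0,0,0,0],
  ],
)

```text
time_s: 14.75
tcp_pos: [0.5005, -0.0424, 0.0336]
tcp_rot: [-0.025, 3.141, -0.0]
wrist_force: [-1.7, -0.3, 2.8]
grip_width: 0.031
```

Request:
carry_out(
  steps=[
    [0,0,0,0,0,0],
    [0,0,0,0,0,0],
    [0,0,0,0,0,0],
    [0,0,1.5,0,0,0],
    [0,0,4,0,0,0],
  ],
  fingers=5,
)

```text
time_s: 15.17
tcp_pos: [0.496, -0.0422, 0.0846]
tcp_rot: [0.024, -3.132, -0.003]
wrist_force: [0.9, -1.0, 0.6]
grip_width: 0.05
```

Request:
carry_out(
  steps=[
    [0,0,4,0,0,0],
    [0,0,2,0,0,0],
    [0,0,0,0,0,0],
    [0,0,0,0,0,0],
  ],
)

```text
time_s: 15.5
tcp_pos: [0.5012, -0.0428, 0.1496]
tcp_rot: [-0.024, 3.138, -0.001]
wrist_force: [-0.5, -0.2, -0.6]
grip_width: 0.0501
```

```bash
python3 look.py w17
```

```text
15.5 [ 0.5012227  -0.04276379  0.1495804 ] [-2.400e-02  3.138e+00 -1.000e-03] 0.05009228211959435 0.042
jaw 90.86245347308325
```

View pics/w17.png

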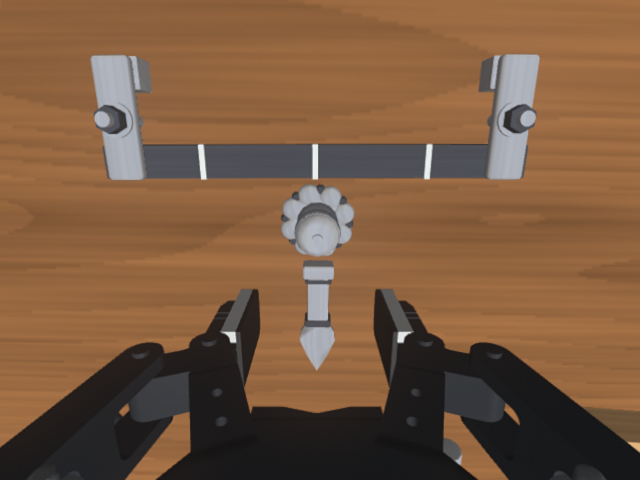

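Run:
```python
from meas import *
m=np.load('w17.npy',allow_pickle=True).item(); g=cv2.imread('pics/w17.png')
cv2.imwrite('pics/c17.png',cv2.resize(g[175:380,260:380],None,fx=4,fy=4)[:600])
print(px2w('wrist',[[317.5,238]],.0535,m), px2w('wrist',[[283,220],[353,220],[318,185]],.006,m))
print(chalk(g,(160,130,480,182),m))
```

```text
[[ 0.49872405 -0.04101458  0.0535    ]] [[ 0.49758499 -0.069623    0.006     ]
 [ 0.4966671  -0.01146383  0.006     ]
 [ 0.46810454 -0.04102724  0.006     ]]
[array([ 0.4496, -0.1291,  0.0205]), array([ 0.4482, -0.0437,  0.0205]), array([0.4468, 0.0413, 0.0205])]
```

View pics/c17.png

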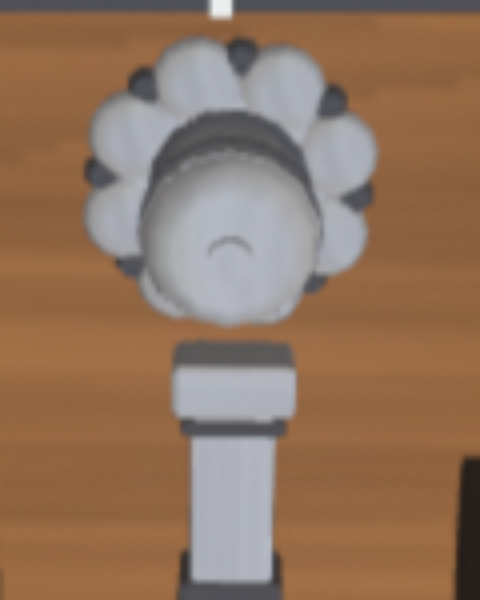

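Request:
carry_out(
  steps=[
    [0,-3.9,0,0,0,-6],
    [0,-3.9,0,0,0,-6],
    [0,-3.9,0,0,0,-6],
    [0,-3.9,0,0,0,-6],
    [0,-3.9,0,0,0,-5],
  ],
)

```text
time_s: 15.97
tcp_pos: [0.4985, -0.2387, 0.1462]
tcp_rot: [-0.769, -3.042, -0.001]
wrist_force: [1.2, -0.3, -0.3]
grip_width: 0.0503
```

Request:
carry_out(
  steps=[
    [0,-3.9,0,0,0,0],
    [0,-3.9,0,0,0,0],
    [0,-3.9,0,0,0,0],
    [0,-3.9,0,0,0,0],
    [0.6,-3.9,0,0,0,0],
  ],
  fingers=3.5,
)

```text
time_s: 16.38
tcp_pos: [0.5034, -0.4339, 0.1454]
tcp_rot: [-0.763, -3.042, -0.002]
wrist_force: [0.9, 0.5, -0.1]
grip_width: 0.0356
```

Request:
carry_out(
  steps=[
    [0,0,0,0,0,0],
    [0,0,0,0,0,0],
    [0,0,0,0,0,0],
  ],
)

```text
time_s: 16.63
tcp_pos: [0.5052, -0.4309, 0.1457]
tcp_rot: [-0.762, -3.044, -0.004]
wrist_force: [0.6, 0.2, -0.1]
grip_width: 0.0351
```

```bash
python3 look.py w18
```

```text
16.6333 [ 0.50521444 -0.43094366  0.14572208] [-0.762 -3.044 -0.004] 0.03508902079807202 0.026
jaw 61.88565871828474
```

View pics/w18.png

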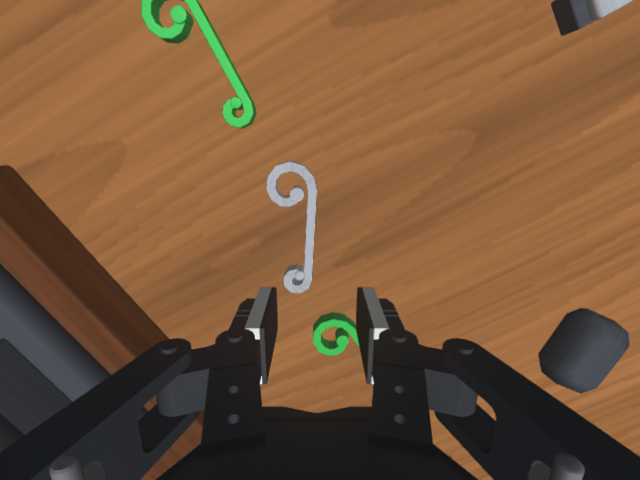

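Run:
```python
from meas import *
m=np.load('w18.npy',allow_pickle=True).item(); g=cv2.imread('pics/w18.png')
px=wmask(g,(255,155,325,297),lo=60,sat=60)
print(len(px),px.min(0),px.max(0))
for lo in (60,130):
  px=wmask(g,(255,155,325,297),lo=lo,sat=60)
  print(scroll(px2w('wrist',px,.013,m)[:,:2],[.85,-.45],-1))
for r in (205,220,235,250):
    q=px[(px[:,1]==r)][:,0]; print(r,q.min(),q.max())
```

```text
2535 [266 161] [316 293]
(array([ 0.50763926, -0.43726627]), np.float64(-0.5386443579865334), np.float64(0.10953076108485593), 377)
(array([ 0.50776095, -0.43726449]), np.float64(-0.5443975889086653), np.float64(0.10939968202170292), 372)
205 279 315
220 306 314
235 306 313
250 305 313
```

Request:
carry_out(
  steps=[
    [0.6,-0.8,-3.2,0,0,-3],
    [0,0,-4,0,0,0],
    [0,0,-3,0,0,0],
    [0,0,-1.5,0,0,0],
    [0,0,0,0,0,0],
  ],
)

```text
time_s: 17.1
tcp_pos: [0.5099, -0.4361, 0.0267]
tcp_rot: [-0.836, -3.02, -0.007]
wrist_force: [-0.3, 1.6, -0.1]
grip_width: 0.0353
```

Request:
carry_out(
  steps=[
    [0,0,0,0,0,0],
    [0,0,0,0,0,0],
  ],
)

```text
time_s: 17.27
tcp_pos: [0.5139, -0.4407, 0.0334]
tcp_rot: [0.84, 3.024, -0.001]
wrist_force: [0.5, -1.2, -0.1]
grip_width: 0.0349
```

```bash
python3 look.py w19
```

```text
17.2667 [ 0.51392359 -0.44069514  0.03343999] [ 8.400e-01  3.024e+00 -1.000e-03] 0.0348592821471612 0.016
jaw 58.945966177157445
```

View pics/w19.png

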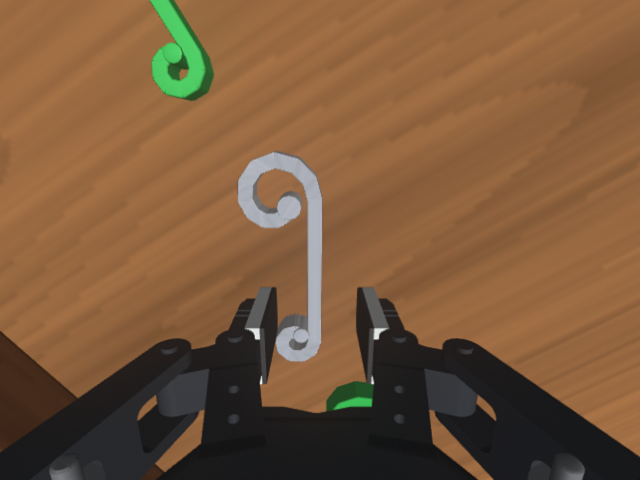

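Request:
carry_out(
  steps=[
    [-0.3,0.15,-1.5,0,0,0],
    [0,0,-1.2,0,0,0],
    [0,0,0,0,0,0],
    [0,0,0,0,0,0],
    [0,0,0,0,0,0],
  ],
)

```text
time_s: 17.73
tcp_pos: [0.5097, -0.4393, 0.0051]
tcp_rot: [0.842, 3.026, -0.0]
wrist_force: [-0.0, 0.7, -0.5]
grip_width: 0.0344
```

```bash
python3 look.py w20
```

```text
17.7333 [ 0.50970852 -0.43929924  0.00511353] [ 0.842  3.026 -0.   ] 0.03444935240067352 0.005
jaw 58.88586322190173
```

View pics/w20.png

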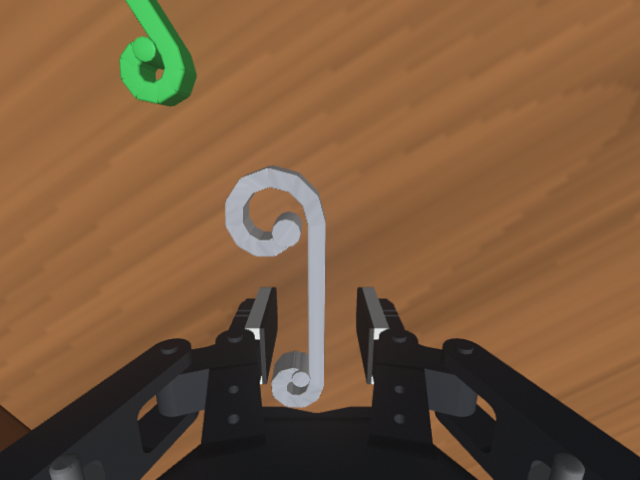

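Request:
carry_out(
  steps=[
    [0,0,-0.1,0,0,0],
    [0,0,0,0,0,0],
    [0,0,0,0,0,0],
    [0,0,0,0,0,0],
    [0,0,0,0,0,0],
  ],
  fingers=0,
  force=50,
)

```text
time_s: 18.2
tcp_pos: [0.5096, -0.4392, 0.0039]
tcp_rot: [0.842, 3.026, -0.001]
wrist_force: [-0.8, 0.7, 4.4]
grip_width: 0.0056
```

```bash
python3 look.py w21
```

```text
18.2 [ 0.50956365 -0.43922813  0.00387682] [ 8.420e-01  3.026e+00 -1.000e-03] 0.005603581083078742 0.003
jaw 58.88671384807406
```

View pics/w21.png

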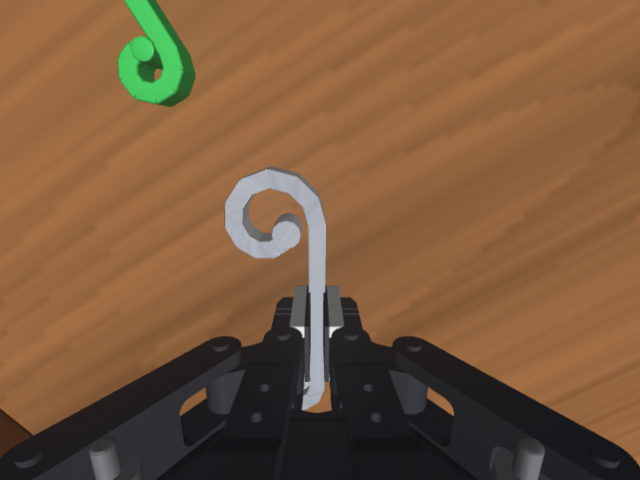

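Run:
```python
from meas import *
m=np.load('w21.npy',allow_pickle=True).item()
P=px2w('wrist',[[270,167.5],[317,270],[316,250]],.014,m)[:,:2]; t=np.array([.50956,-.43923]); d=np.array([.857,-.516]); n=np.array([.516,.857])
print([( (p-t)@d,(p-t)@n) for p in P])
```

```text
[(np.float64(-0.06153550678025034), np.float64(-0.016096103889030974)), (np.float64(-0.02093944138902843), np.float64(0.0012826061326594968)), (np.float64(-0.02940895684881271), np.float64(0.0008887518085536943))]
```

Request:
carry_out(
  steps=[
    [0,0,0.5,0,0,0],
    [0,0,3,0,0,0],
    [0,0,4,0,0,0],
    [0,2,3,0,0,5],
    [0,4,0,0,0,6],
  ],
)

```text
time_s: 18.67
tcp_pos: [0.5114, -0.388, 0.1155]
tcp_rot: [0.554, 3.081, -0.016]
wrist_force: [2.2, -1.5, -1.7]
grip_width: 0.0052
```

Request:
carry_out(
  steps=[
    [0,4,0,0,0,6],
    [0,4,0,0,0,6],
    [0,4,0,0,0,6],
    [0,4,0,0,0,3],
    [0,4,0,0,0,0],
  ],
)

```text
time_s: 19.08
tcp_pos: [0.5083, -0.1772, 0.1082]
tcp_rot: [0.028, -3.141, -0.0]
wrist_force: [0.9, -0.9, -1.7]
grip_width: 0.0055
```

Request:
carry_out(
  steps=[
    [0.5,4,0,0,0,0],
    [0.5,4,0,0,0,0],
    [0.5,4,0,0,0,0],
    [0,4,0,0,0,0],
    [0,4,0,0,0,0],
  ],
)

```text
time_s: 19.5
tcp_pos: [0.5238, 0.0228, 0.1083]
tcp_rot: [0.024, -3.141, 0.0]
wrist_force: [0.6, 0.3, -1.7]
grip_width: 0.005
```

Request:
carry_out(
  steps=[
    [0,2.2,0,0,0,0],
    [0,0,0,0,0,0],
    [0,0,0,0,0,0],
    [0,0,0,0,0,0],
  ],
)

```text
time_s: 19.83
tcp_pos: [0.5239, 0.0421, 0.1081]
tcp_rot: [0.024, -3.141, 0.002]
wrist_force: [0.5, 0.1, -1.4]
grip_width: 0.0057
```

```bash
python3 look.py w22
```

```text
19.8333 [0.52385106 0.0420541  0.10807604] [ 2.400e-02 -3.141e+00  2.000e-03] 0.005683444311110294 0.024
jaw 90.86709718739927
```

View pics/w22.png

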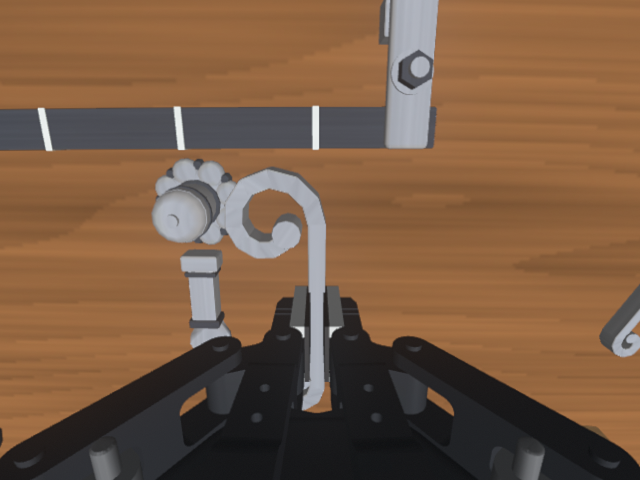

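Request:
carry_out(
  steps=[
    [0.1,0,-2,0,0,0],
    [0,0,-3,0,0,0],
    [0,0,-3,0,0,0],
    [0,0,-1.5,0,0,0],
    [0,0,0,0,0,0],
  ],
)

```text
time_s: 20.3
tcp_pos: [0.522, 0.0403, 0.0098]
tcp_rot: [0.019, -3.134, 0.002]
wrist_force: [-0.8, -0.3, -0.9]
grip_width: 0.0052
```

Request:
carry_out(
  steps=[
    [0,0,0,0,0,0],
    [0,0,0,0,0,0],
    [0,0,0,0,0,0],
  ],
)

```text
time_s: 20.55
tcp_pos: [0.5267, 0.0426, 0.0148]
tcp_rot: [-0.023, 3.139, 0.0]
wrist_force: [-1.0, 0.7, -1.8]
grip_width: 0.0054
```

```bash
python3 look.py w23
```

```text
20.55 [0.52665889 0.04259801 0.01477648] [-0.023  3.139  0.   ] 0.005407941110833595 0.005
jaw 90.82668546559496
```

View pics/w23.png

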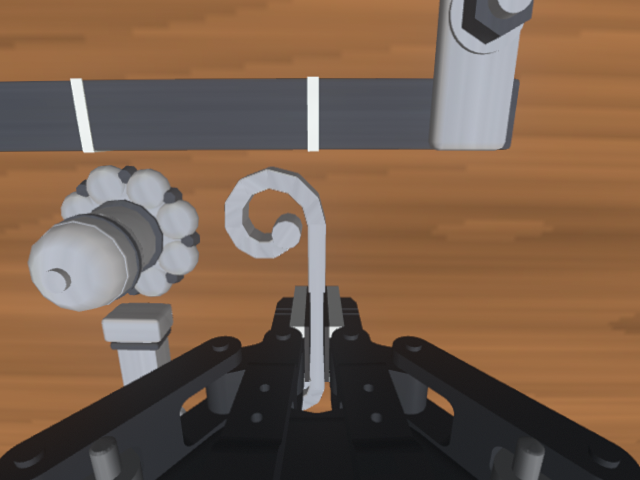

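Good. Lower 1.1 cm more, x back 2 mm.

Request:
carry_out(
  steps=[
    [-0.15,0,-0.5,0,0,0],
    [0,0,-0.4,0,0,0],
    [0,0,0,0,0,0],
    [0,0,0,0,0,0],
  ],
)

```text
time_s: 20.93
tcp_pos: [0.5233, 0.043, 0.0041]
tcp_rot: [0.025, -3.141, 0.0]
wrist_force: [0.9, 0.6, -0.7]
grip_width: 0.0053
```

Request:
carry_out(
  steps=[
    [0,0,-0.2,0,0,0],
    [0,0,0,0,0,0],
    [0,0,0,0,0,0],
  ],
)

```text
time_s: 21.18
tcp_pos: [0.5237, 0.0431, 0.0037]
tcp_rot: [0.025, -3.141, 0.002]
wrist_force: [-6.0, -0.5, 14.7]
grip_width: 0.0051
```

Request:
carry_out(
  steps=[
    [0,0,0.1,0,0,0],
    [0,0,0,0,0,0],
    [0,0,0,0,0,0],
    [0,0,1.5,0,0,0],
    [0,0,4,0,0,0],
  ],
  fingers=3,
)

```text
time_s: 21.6
tcp_pos: [0.5194, 0.0426, 0.0543]
tcp_rot: [0.024, -3.132, 0.0]
wrist_force: [1.5, -0.0, 0.5]
grip_width: 0.03
```

Request:
carry_out(
  steps=[
    [0,0,4,0,0,0],
    [0,0,4,0,0,0],
    [0,0,0,0,0,0],
    [0,0,0,0,0,0],
    [0,0,0,0,0,0],
  ],
)

```text
time_s: 22.02
tcp_pos: [0.5236, 0.0427, 0.1383]
tcp_rot: [-0.024, 3.141, -0.001]
wrist_force: [-0.1, 0.5, -0.6]
grip_width: 0.0296
```

```bash
python3 look.py w24
```

```text
22.0167 [0.5235602  0.04272527 0.13826418] [-2.400e-02  3.141e+00 -1.000e-03] 0.02959712923156683 0.029
jaw 90.870252620302
```

View pics/w24.png

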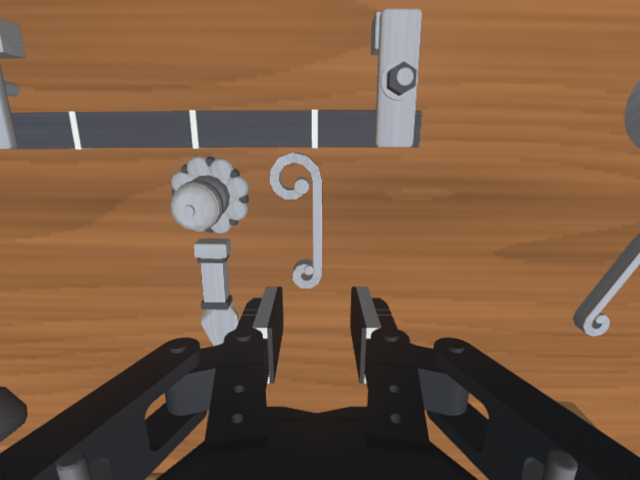

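Run:
```python
from meas import *
m=np.load('w24.npy',allow_pickle=True).item(); g=cv2.imread('pics/w24.png')
px=wmask(g,(265,151,330,292),lo=80,sat=60)
M,yaw,L,n=scroll(px2w('wrist',px,.013,m)[:,:2],[1,0],-1)
ch=chalk(g,(50,100,370,150),m); print(ch)
ch=sorted(ch,key=lambda c:c[1]); c0=ch[1][:2]; y=(ch[2]-ch[0])[:2]; y/=np.linalg.norm(y); x=np.array([y[1],-y[0]])
print(M,yaw,L,'rail',(M-c0)@x,(M-c0)@y, yaw-np.arctan2(x[1],x[0]))
```

```text
[array([ 0.448 , -0.0441,  0.0205]), array([0.4467, 0.0413, 0.0205]), array([ 0.4497, -0.1293,  0.0205])]
[0.52170146 0.04423072] 0.016038619454045597 0.10897140537370675 rail 0.07524311873484839 0.08702122956535883 -0.0015445624061135622
```

Request:
carry_out(
  steps=[
    [0.5,3.6,0,0,0,-6],
    [0.5,3.6,0,0,0,-6],
    [0.5,3.6,0,0,0,-6],
    [0.5,3.6,0,0,0,-6],
    [0.6,3.6,0,0,0,-4],
  ],
  fingers=3.5,
)

```text
time_s: 22.48
tcp_pos: [0.5483, 0.2241, 0.136]
tcp_rot: [-0.744, -3.049, 0.004]
wrist_force: [0.7, -0.2, 0.3]
grip_width: 0.0349
```

Request:
carry_out(
  steps=[
    [0.6,3.6,0,0,0,0],
    [0.6,3.5,0,0,0,0],
    [0,0,0,0,0,0],
    [0,0,0,0,0,0],
    [0,0,0,0,0,0],
  ],
)

```text
time_s: 22.9
tcp_pos: [0.5604, 0.2931, 0.136]
tcp_rot: [-0.735, -3.052, 0.005]
wrist_force: [-0.1, -0.7, -0.7]
grip_width: 0.0352
```

```bash
python3 look.py w25
```

```text
22.9 [0.56039975 0.29313387 0.13601796] [-0.735 -3.052  0.005] 0.035193359373187044 0.032
jaw 62.93237721671539
```

View pics/w25.png

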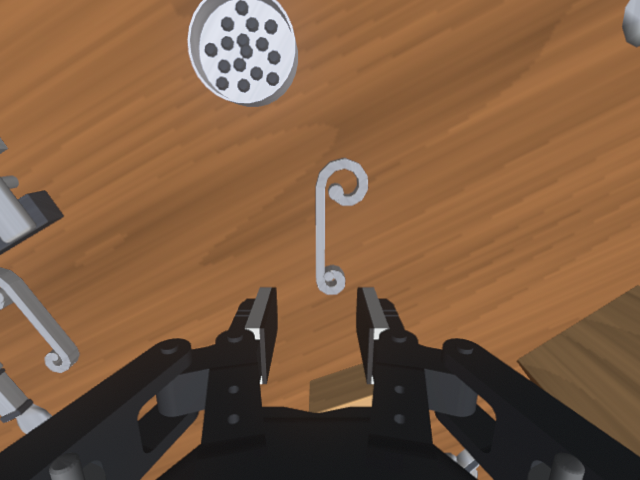

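Run:
```python
from meas import *
m=np.load('w25.npy',allow_pickle=True).item(); g=cv2.imread('pics/w25.png')
for lo in (60,130):
  px=wmask(g,(310,152,375,297),lo=lo,sat=60)
  print(px.min(0),px.max(0),scroll(px2w('wrist',px,.013,m)[:,:2],[.85,-.45],1))
```

```text
[315 158] [367 294] (array([0.56345829, 0.29534177]), np.float64(-0.4691223805566841), np.float64(0.10905099931989837), 396)
[316 158] [367 294] (array([0.56346083, 0.29534048]), np.float64(-0.4691223805566841), np.float64(0.10904487113478173), 396)
```

Request:
carry_out(
  steps=[
    [0.3,0.2,-3.5,0,0,0],
    [0,0,-4,0,0,0],
    [0,0,-3,0,0,0],
    [0,0,-1.5,0,0,0],
    [0,0,0,0,0,0],
  ],
)

```text
time_s: 23.37
tcp_pos: [0.562, 0.2922, 0.0139]
tcp_rot: [-0.738, -3.048, 0.01]
wrist_force: [0.1, -0.4, 0.6]
grip_width: 0.0348
```

Request:
carry_out(
  steps=[
    [0,0,0,0,0,0],
    [0,0,0,0,0,0],
    [0,0,0,0,0,0],
  ],
)

```text
time_s: 23.62
tcp_pos: [0.5665, 0.2969, 0.0208]
tcp_rot: [0.736, 3.051, 0.004]
wrist_force: [-1.0, 0.1, -0.1]
grip_width: 0.0348
```

```bash
python3 look.py w26
```

```text
23.6167 [0.56654107 0.29685178 0.02082501] [0.736 3.051 0.004] 0.03483768137284567 0.003
jaw 62.8619558904294
```

View pics/w26.png

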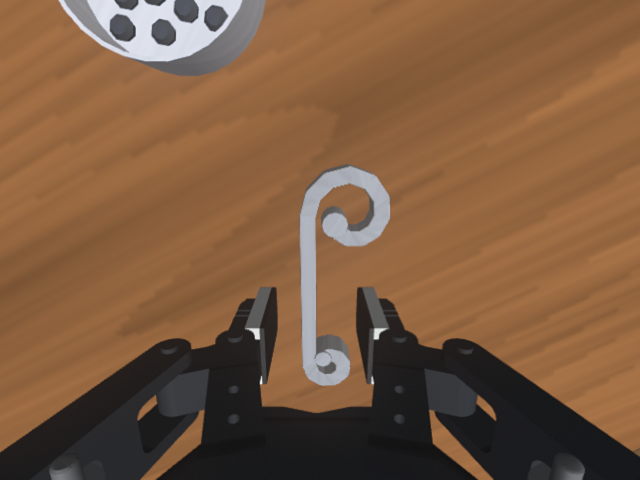

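Request:
carry_out(
  steps=[
    [-0.1,-0.3,-0.8,0,0,0],
    [0,0,-0.7,0,0,0],
    [0,0,0,0,0,0],
    [0,0,0,0,0,0],
  ],
)

```text
time_s: 24.0
tcp_pos: [0.5631, 0.2925, 0.0026]
tcp_rot: [-0.736, -3.053, 0.002]
wrist_force: [-0.3, 0.2, 0.1]
grip_width: 0.0348
```

Request:
carry_out(
  steps=[
    [0,0,0,0,0,0],
    [0,0,0,0,0,0],
    [0,0,0,0,0,0],
    [0,0,0,0,0,0],
    [0,0,0,0,0,0],
  ],
  fingers=0,
)

```text
time_s: 24.42
tcp_pos: [0.5639, 0.2933, 0.0036]
tcp_rot: [0.736, 3.054, 0.001]
wrist_force: [0.7, 0.7, 1.1]
grip_width: 0.0051
```

```bash
python3 look.py w27
```

```text
24.4167 [0.56388544 0.29332164 0.0035928 ] [7.360e-01 3.054e+00 1.000e-03] 0.005086402302967572 0.002
jaw 62.89372157302002
```

View pics/w27.png

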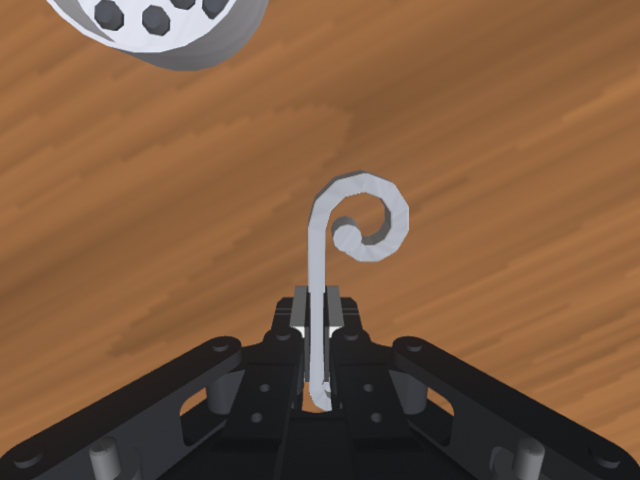

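Request:
carry_out(
  steps=[
    [0,0,0.5,0,0,0],
    [0,0,3,0,0,0],
    [0,0,4,0,0,0],
    [-0.5,-2,3,0,0,5],
    [-0.5,-4,0,0,0,6],
  ],
)

```text
time_s: 24.88
tcp_pos: [0.5568, 0.2422, 0.1159]
tcp_rot: [0.42, 3.103, 0.018]
wrist_force: [2.3, 0.4, -1.6]
grip_width: 0.0052
```

Request:
carry_out(
  steps=[
    [-0.5,-4,0,0,0,6],
    [-0.5,-4,0,0,0,6],
    [-0.5,-4,0,0,0,5],
    [-0.5,-4,0,0,0,0],
    [-0.5,-4,0,0,0,0],
  ],
)

```text
time_s: 25.3
tcp_pos: [0.5278, 0.0309, 0.1084]
tcp_rot: [0.025, -3.141, 0.0]
wrist_force: [1.7, -0.7, -2.7]
grip_width: 0.0056
```

Request:
carry_out(
  steps=[
    [-0.2,-4,0,0,0,0],
    [0,-4,0,0,0,0],
    [0,-4,0,0,0,0],
    [0,-4.1,0,0,0,0],
    [0,0,0,0,0,0],
  ],
)

```text
time_s: 25.72
tcp_pos: [0.5252, -0.14, 0.1081]
tcp_rot: [0.004, -3.14, 0.01]
wrist_force: [0.2, -2.1, -1.0]
grip_width: 0.0052
```

Request:
carry_out(
  steps=[
    [0,0,0,0,0,0],
    [0,0,0,0,0,0],
    [0,0,0,0,0,0],
  ],
)

```text
time_s: 25.97
tcp_pos: [0.5266, -0.1264, 0.1083]
tcp_rot: [0.027, -3.141, -0.001]
wrist_force: [-0.8, 0.2, -2.2]
grip_width: 0.0052
```

```bash
python3 look.py w28
```

```text
25.9667 [ 0.52661208 -0.12636171  0.10832534] [ 2.700e-02 -3.141e+00 -1.000e-03] 0.005150483764858826 0.016
jaw 91.00016617713662
```

View pics/w28.png

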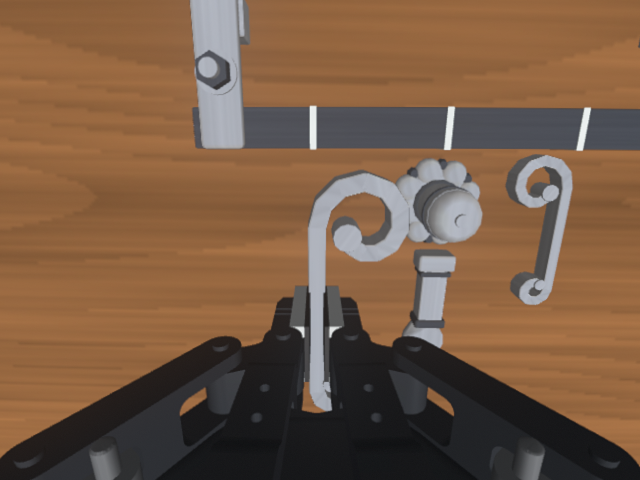

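Request:
carry_out(
  steps=[
    [0,-0.2,-2,0,0,0],
    [0,0,-3,0,0,0],
    [0,0,-3,0,0,0],
    [0,0,-1.5,0,0,0],
    [0,0,0,0,0,0],
  ],
)

```text
time_s: 26.43
tcp_pos: [0.5237, -0.1275, 0.0099]
tcp_rot: [0.029, -3.135, -0.004]
wrist_force: [-0.8, -0.3, -1.5]
grip_width: 0.0054
```

Request:
carry_out(
  steps=[
    [0,0,0,0,0,0],
    [0,0,0,0,0,0],
    [0,0,0,0,0,0],
  ],
)

```text
time_s: 26.68
tcp_pos: [0.5283, -0.1296, 0.0149]
tcp_rot: [-0.026, 3.139, -0.001]
wrist_force: [-0.3, -0.2, -1.5]
grip_width: 0.0053
```

Request:
carry_out(
  steps=[
    [-0.1,0.05,-0.5,0,0,0],
    [0,0,-0.4,0,0,0],
    [0,0,0,0,0,0],
    [0,0,0,0,0,0],
  ],
)

```text
time_s: 27.02
tcp_pos: [0.5254, -0.1296, 0.0042]
tcp_rot: [0.024, -3.141, 0.0]
wrist_force: [-0.8, 0.5, -2.0]
grip_width: 0.0053
```

Request:
carry_out(
  steps=[
    [0,0,-0.2,0,0,0],
    [0,0,0,0,0,0],
    [0,0,0,0,0,0],
  ],
)

```text
time_s: 27.27
tcp_pos: [0.5258, -0.1296, 0.0035]
tcp_rot: [0.024, -3.141, 0.001]
wrist_force: [-3.7, 0.8, 10.4]
grip_width: 0.0054
```

```bash
python3 look.py w29
```

```text
27.2667 [ 0.52581354 -0.12962329  0.00348881] [ 2.400e-02 -3.141e+00  1.000e-03] 0.00536175980904883 0.002
jaw 90.88097601964093
```

View pics/w29.png

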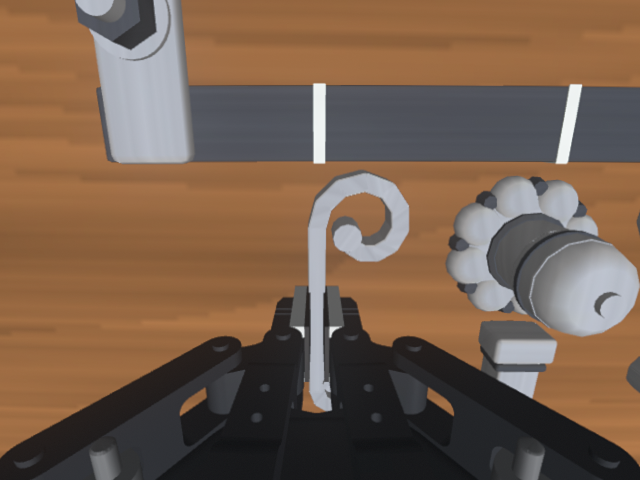

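Placed beside the chalk mark, touching the bench. I'll release it, rise straight up and verify.

Request:
carry_out(
  steps=[
    [0,0,0.1,0,0,0],
    [0,0,0,0,0,0],
    [0,0,0,0,0,0],
    [0,0,1.5,0,0,0],
    [0,0,4,0,0,0],
  ],
  fingers=3,
)

```text
time_s: 27.73
tcp_pos: [0.5214, -0.1286, 0.0543]
tcp_rot: [0.024, -3.132, -0.005]
wrist_force: [1.1, -0.3, -0.6]
grip_width: 0.0298
```

Request:
carry_out(
  steps=[
    [0,0,4,0,0,0],
    [0,2,3,0,0,0],
    [0,3.5,1,0,0,0],
    [0,3,1,0,0,0],
    [0,0,0,0,0,0],
  ],
)

```text
time_s: 28.15
tcp_pos: [0.5275, -0.0368, 0.1513]
tcp_rot: [-0.037, 3.136, 0.005]
wrist_force: [-0.8, 0.6, -0.6]
grip_width: 0.0301
```

Request:
carry_out(
  steps=[
    [0,0,2,0,0,0],
    [2,0,2,0,0,0],
    [2,0,0,0,0,0],
    [0,0,0,0,0,0],
    [0,0,0,0,0,0],
  ],
)

```text
time_s: 28.57
tcp_pos: [0.5661, -0.0444, 0.1881]
tcp_rot: [0.024, -3.141, -0.001]
wrist_force: [-0.5, 0.4, -0.9]
grip_width: 0.0296
```

```bash
python3 look.py w30
python3 - <<'E'
from h import *
cv2.imwrite('pics/s30.png',cv2.resize(ctrl.grab_frame('scene')[120:330,180:500,::-1],None,fx=2.5,fy=2.5))
E
```

```text
28.5667 [ 0.56613093 -0.04442857  0.18805098] [ 2.400e-02 -3.141e+00 -1.000e-03] 0.02955373792336208 0.05
jaw 90.8930814915873
```

View pics/w30.png

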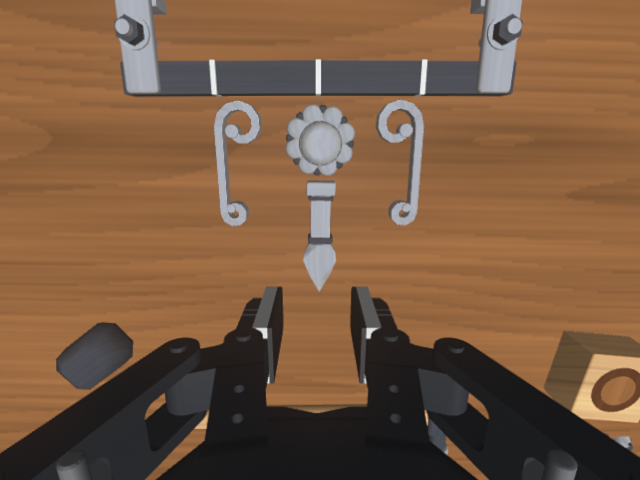

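View pics/s30.png

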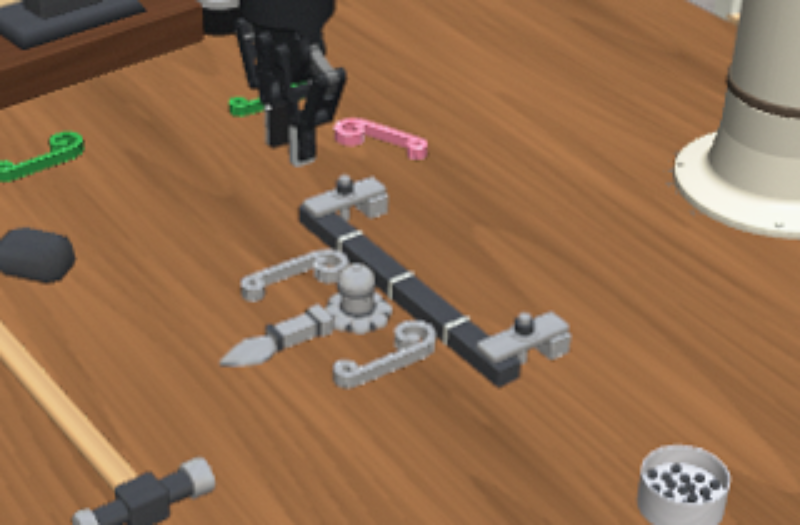

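Run:
```python
from meas import *
m=np.load('w30.npy',allow_pickle=True).item(); g=cv2.imread('pics/w30.png')
ch=sorted(chalk(g,(190,55,450,96),m),key=lambda c:c[1]); print(ch)
c0=ch[1][:2]; y=(ch[2]-ch[0])[:2]; y/=np.linalg.norm(y); x=np.array([y[1],-y[0]])
ry=np.arctan2(x[1],x[0]); f=lambda M:(round((M-c0)@x,4),round((M-c0)@y,4))
for n,b,s in (('a',(372,97,430,228),-1),('b',(210,97,264,228),1)):
    M,yaw,L,_=scroll(px2w('wrist',wmask(g,b,lo=80,sat=60),.013,m)[:,:2],[1,0],s); print(n,f(M),yaw-ry,L)
r=circ(wmask(g,(282,103,360,177),lo=40),.005,m); print('ros',f(r[2]),r[1])
# boss outline (bright disk)
hs=cv2.HoughCircles(cv2.cvtColor(g[100:180,280:360],cv2.COLOR_BGR2GRAY),cv2.HOUGH_GRADIENT,1,50,param1=80,param2=12,minRadius=17,maxRadius=25); print(hs)
if hs is not None: print('boss',f(px2w('wrist',[hs[0,0,:2]+[280,100]],.039,m)[0,:2]))
ft=px2w('wrist',[[321,184.5]],.016,m)[0,:2]; tip=px2w('wrist',[[319.5,291]],.008,m)[0,:2]
d=(tip-ft)/np.linalg.norm(tip-ft); fm=ft+.035*d; print('fin',f(fm),np.arctan2(d[1],d[0])-ry,np.linalg.norm(tip-ft),np.linalg.norm(fm-r[2]))
```

```text
[array([ 0.4494, -0.1291,  0.0205]), array([ 0.4483, -0.0438,  0.0205]), array([0.4467, 0.0411, 0.0205])]
a (np.float64(0.0747), np.float64(0.0861)) 0.0016648369709538965 0.10752272703777577
b (np.float64(0.0757), np.float64(-0.0847)) 0.004858339975931523 0.1076514658064806
ros (np.float64(0.0501), np.float64(0.0018)) 31.7
[[[39.5 42.5 22.2]]]
boss (np.float64(0.0512), np.float64(0.0011))
fin (np.float64(0.1227), np.float64(0.0024)) -0.009216469651704015 0.10673246699476434 0.07257896342374105
```

Run:
```python
from bench import ctrl
print(ctrl.close_job())
```

```text
the job is handed in; nothing more can be done
None
```

The crest is laid out and the job is handed in at about 29 s on the robot's clock. I placed the rosette at the middle chalk mark, the finial behind it and the boss on its seat. The scrolls then swapped sides: scroll_a came from the right to the left place, and scroll_b from the left to the right place.

The last wrist-camera picture gave these positions in the rail's frame:

| Piece | x (mm) | y (mm) | Other checks |
|---|---|---|---|
| Rosette | 50.1 | +1.8 | about 5–6 mm gap to the rail |
| Boss | – | – | about 1 mm off the rosette's axis |
| Scroll_a (left) | 74.7 | +86.1 | within 0.005 rad of square |
| Scroll_b (right) | 75.7 | −84.7 | within 0.005 rad of square |
| Finial | 122.7 | +2.4 | 0.01 rad off square, 72.6 mm from the rosette |

- **Result:** all of these are inside the limits. The gripper had let go and stood well clear above the pieces.
- **Boss:** its seating and uprightness were judged only by eye in the pictures.
- **Bystanders:** I saw no contact with the tin, hammer, oak block or dolly, but I did not measure their final positions.
- **Disagreements:** the top and wrist cameras differed by about 4 mm on where the rosette first lay, and by less than 2 mm on the rail. I used the wrist camera for placing. In the last picture the two scrolls measured 1.5 mm short and the finial 3 mm short of their true lengths, which is within the measuring error.

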